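# Plug-in test of a module behind a roller-catch door

## Robot

A 6-joint arm with a two-finger parallel gripper is mounted at the origin on the work surface. World frame = base frame: x ahead of the robot, y to its left, z up, the work surface at z = 0. Lengths are in m, angles in rad, forces in N, time in s.
With the tool pointing down it reaches from about 0.35 to 0.975 m from the base axis. Payload 4.9 kg.
Tool frame: the origin (TCP) lies between the finger pads; the fingertips stand 19 mm ahead of it and the grasp point (between the pads) is the TCP; z points along the fingers, y is the direction in which the jaws open and shut (so a half turn about z gives the same grasp; the last joint's range is limited). The gripper opens to 85 mm and grips with 20 to 120 N. Pads are 22 mm wide; open, the fingers measure 114 mm over their backs; the gripper's body (76 mm by 85 mm) begins 54 mm behind the grasp point. The pads swing forward as they close: fully open they stand 13 mm farther back than shut.
Start: joints at [1.01, 0.053, 1.613, -0, 1.476, -0.119], TCP at [0.267, 0.565, 0.25] pointing down, gripper open.
Joint ranges: [-3.01, 3.01], [-1.01, 2.22], [0.06, 2.58], [-1.02, 4.17], [0.09, 2.62], [-3.14, 3.14]. Speed limits (rad/s): [2.57, 2.57, 3.14, 3.14, 3.14, 3.14].

## Interface

Orientations are given as a unit quaternion [w, x, y, z].
In Python, from plant import state, grab_frame, calibration, job_done gives the robot as it stands. The module is installed in compiled form; this text tells all that it offers.
- The arm moves only by the tool servo_tool, never from a script. Its argument "deltas" is a list that holds one entry, the list of rows, each a list of 5 numbers: the finger opening in mm, from 0 to 85.4, then the shift along the world's x, y, z in mm, then the turn about the world's z in units of 6 degrees (1.0 is 6 degrees). A call has 1 to 5 rows; each row is the pose to reach, as a shift and turn from the pose commanded when the call began; what a row does not reach only later rows make up. A row lasts 1/8 s, in which the tool goes at most 62.5 mm and 10.7 degrees, less where a joint would pass 70% of its speed; a pose out of reach is approached as far as the arm can. A call with a gripper value outside its range is refused whole. The fingers move at their own pace and stop on an object; the grip force is fixed at half the most. Time passes only in rows, so rows that repeat a pose let the fingers close. It gives the time, the measured TCP pose, the force and the opening at its end, in the units of the state.
- state(): the state, without advancing time (a new reading comes with each control period).
- grab_frame(name): name is "scene" or "side" or "wrist"; returns the picture (400x640x3 uint8, red, green, blue); there is no depth.
- calibration(name): a dict with "intrinsics" (3x3 intrinsics, pixels), "k1" (the pictures are not rectified: a ray, as slopes to the right and down, at radius r is drawn at 1 + k1 r^2 times it, then the intrinsics apply), "world_from_camera" (4x4, takes a point from camera to world coordinates). Camera axes: x right, y down, z forward; pixel columns grow to the right and rows downward; lengths in m; the calibration is good to about 2 mm. A picture is of the moment at which its call begins: read the wrist's pose just before it. calibration takes no time and is no camera call; for the wrist camera it gives the pose at the moment of the call.
- job_done(): hands the job in, once; it reports no verdict.
The state is a dict: "time": time; "joint_pos": joint angles; "joint_vel": joint speeds; "joint_efforts": joint torques, N m; "tool_pos": TCP position; "tool_rot": TCP orientation; "contact_force": force on the tool from outside, world axes, zero at the start; "ft_torque": the same for the moment, N m; "gripper_width": opening from 0.0 (shut) to 1.0 (fully open).
Only numpy, scipy, OpenCV 4.12 (cv2) and the standard library are available. Lean on these libraries where they do the work, as an engineer would, in place of code of your own. Each camera call takes 0.05 s, during which the arm holds its last target.

## Task

Run the contact test on the power module: stand it upright, right way up, in the carrier on the inside of the test box's open door, with its brass contacts facing away from the door, and let go of it. Push the door shut until its roller catch snaps, without slamming it or forcing it against the stop, and take your hand off for two seconds while the tester reads; then pull the door through the catch again and leave it standing wide open, about square to the box, the module still in the carrier. Leave the meter, the circuit board and the canister where they are.

Things in the scene. Friction and masses are not known exactly. Their poses are not given: they have to be found in the camera images.
- testbox: Grey sheet-steel test box, 250 mm wide, 220 deep, 250 high, fixed. Origin at the centre of its underside, on the bench; x from its front to its back, y to its left, z up. Its front (x = -110 mm) is closed by a window door hinged on the left front edge (axis at x = -110, y = +125 mm). Spring probes inside meet the module in the last few mm of closing (2 to 5 N).
- door (a joint): Hinge angle of the door (rad), grows as it opens, up to 1.75. Starts open and stays where left (hinge friction 0.1 N m). At 0 the door is parallel to the box's front. But the strike on the door is screw-adjusted in slots, its reach differs by up to 13 mm from time to time and is not measured: shut on the stop the door reads anything from 0 to 0.06. See catch for the forces.
- door_hinge (a point): Point on the upright hinge axis, 185 mm above the bench. Door frame (all door points have its axes): x from the door's outside to its inside, y from its free edge towards the hinge, z up; with the door shut they are the box's axes. Door 250 mm wide (free edge at y = -250), 15 to 248 mm above the bench; outside face at x = -20, inside at x = -2 mm.
- door_handle (a point): Middle of the upright round steel bar handle by the free edge: 11 mm thick, 100 mm long, axis 35 mm off the outside face, 185 mm above the bench, its top 240 mm; at (-55, -234) mm in the door frame. Studs join it to the door 142 and 227 mm above the bench.
- carrier (a point): Aluminium pocket on the door's inside that takes the module. The point is the centre of its floor, 150 mm above the bench, at (19, -115) mm in the door frame. Pocket 34 mm along x (back plate to a lip 4 mm thick, 18 mm high) by 54 mm along y (between cheeks 22 mm high, their tops flared out to 32 mm).
- module: Power module, a loose upright grey box 30 mm (x) by 50 mm (y) by 80 mm high, 0.13 to 0.25 kg, with a black screw-terminal block (20 mm by 50 mm) as its top 14 mm. Origin at the centre of its underside, z up. Its row of five brass contacts is on the +x face, 48 to 62 mm up. In the carrier its x lies along the door's x.
- module_contacts (a point): Middle of the module's row of brass contacts, on its +x face: at (15, 0, 55 mm) in the module's frame, axes as the module's.
- catch: Double roller catch on a 50 x 50 mm plate fixed inside the box's right wall, 125 mm up: two small sprung rollers that the round-headed strike on the door parts. Over about 8 mm at the handle before the door's stop it resists with up to 10 to 16 N; 2.5 mm before the stop it lets go and draws the door home; short of that it pushes the door out. Pulling open again takes 6 to 10 N.
- meter: Hand-held multimeter lying on the bench, 185 by 88 by 38 mm, red and black; origin at the centre of its underside, x along its length. To be left alone.
- board: Green circuit board with parts on it, 110 by 150 mm, 27 mm high, lying on the bench; origin at the centre of its underside. To be left alone.
- canister: Black round canister with a cream lid, 110 mm across, 122 mm high, standing on the bench; origin at the centre of its underside. To be left alone.
- stop: Round rubber stop (10 mm across) fixed inside the box's right wall, 157 mm up, its front 4 mm behind the box's front. The plate of the door's strike comes to rest on it when the door is shut; the catch then holds it there with about 6 N. It gives about 1 mm under 20 N.
Mind the look-alikes: they are no part of the job. There is more than one size of the module; the one meant has the size given above.

How it is judged:
By the outcome, as a careful person would: the job done as asked, in the order asked, and still so for the second after the job is handed in, with the robot touching nothing.
It also fails if it takes over 72 s, if anything falls off the work surface, if the arm or the gripper's body presses on something with over 40 N, if the wrist force passes 120 N, or if a joint passes its speed limit or range.

## Working session

There is one attempt and no reset: what is moved stays moved. The work goes in short steps, Python scripts to look and compute and a tool call to move; the robot and the scene stay as the last step left them, time stands still between calls to the robot, and variables do not carry over. Pictures are saved under pics/ and viewed, and the job is handed in when it is done.

Besides the shell and the picture viewer there is one more tool, called after ">>>" by a JSON object that holds its "method" and its "body". servo_tool: Moves the arm, as the interface text tells. Its arguments: {"type":"object","properties":{"deltas":{"type":"array","items":{"type":"array","items":{"type":"array","items":{"type":"number"}}}}},"required":["deltas"]}

```bash
mkdir -p pics; ls; python3 - <<'E'
from plant import *
import cv2
print(state())
for n in ("scene","side","wrist"):
    c=calibration(n)
    f=grab_frame(n)
    cv2.imwrite(f"pics/a_{n}.png",f[:,:,::-1])
    print(n,c)
E
```

```text
pics
{'time': 0.0, 'joint_pos': array([ 1.00997826e+00,  5.33726683e-02,  1.61430253e+00,  9.94595421e-06,
        1.47600602e+00, -1.19025600e-01]), 'joint_vel': array([ 0.00221284,  0.000534  , -0.00021504,  0.00107874, -0.00057233,
       -0.00077363]), 'joint_efforts': array([ 4.31338515e-05, -3.93678832e+01, -3.70174992e+01, -1.40791076e-04,
        7.00020013e-03, -5.83459084e-06]), 'tool_pos': array([0.26692165, 0.56448398, 0.24904808]), 'tool_rot': array([-3.52844504e-04,  2.19104510e-01,  9.75700837e-01, -9.82878442e-04]), 'contact_force': array([-0.43416317,  0.84851352, -0.93832736]), 'ft_torque': array([-0.01097794, -0.02425074, -0.01399198]), 'gripper_width': 1.000181474387483}
scene {'intrinsics': array([[506.41569721,   0.        , 317.830629  ],
       [  0.        , 506.41569721, 207.25882952],
       [  0.        ,   0.        ,   1.        ]]), 'k1': -0.05542544399040053, 'world_from_camera': array([[ 0.87599481,  0.35631175, -0.32507697,  0.9957828 ],
       [ 0.4818965 , -0.67482304,  0.55891826, -0.71763232],
       [-0.02022029, -0.64626295, -0.76284687,  1.115
[... 311 characters left out ...]
96, -0.31410695,  0.27163662,  0.15039088],
       [-0.41513639, -0.67123909,  0.61408457, -1.03016865],
       [-0.01055512, -0.67139772, -0.74102206,  1.34670964],
       [ 0.        ,  0.        ,  0.        ,  1.        ]])}
wrist {'intrinsics': array([[304.12812984,   0.        , 314.87014612],
       [  0.        , 304.12812984, 200.29492138],
       [  0.        ,   0.        ,   1.        ]]), 'k1': -0.017491627108784463, 'world_from_camera': array([[ 0.42706943,  0.86646704,  0.25854702,  0.20012607],
       [ 0.90421724, -0.40870072, -0.12391494,  0.59550322],
       [-0.00169986,  0.28670295, -0.95801802,  0.37398818],
       [ 0.        ,  0.        ,  0.        ,  1.        ]])}
```

View pics/a_scene.png

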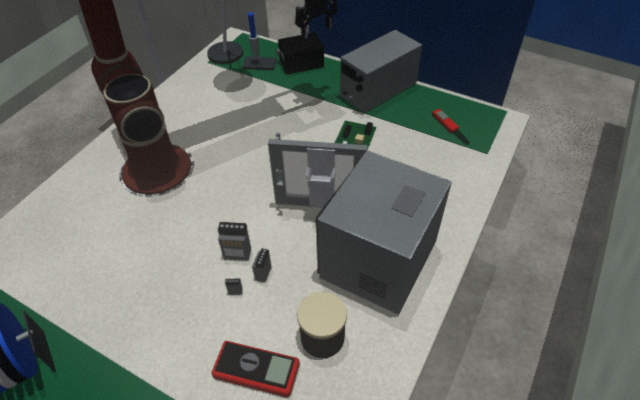

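View pics/a_side.png

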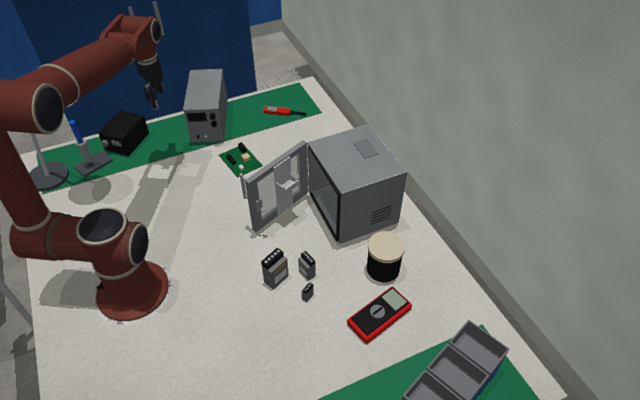

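View pics/a_wrist.png

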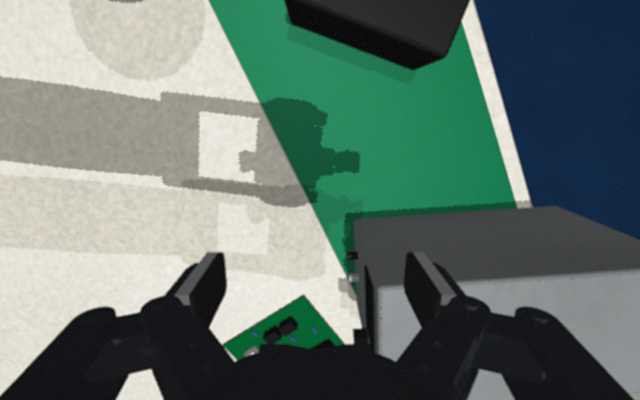

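The scene view shows the box at about (380,220) and the open door at (320,175), with three module-like blocks at (234,240), (262,264) and (233,286). I'll enlarge these areas.

```bash
python3 - <<'E'
import cv2
def crop(n,o,x0,y0,x1,y1,s):
    f=cv2.imread(f"pics/a_{n}.png")[y0:y1,x0:x1]
    cv2.imwrite(f"pics/{o}.png",cv2.resize(f,None,fx=s,fy=s,interpolation=cv2.INTER_CUBIC))
crop("scene","c1",205,125,465,315,3)
crop("side","c2",225,110,425,310,3)
crop("scene","c3",205,205,305,305,6)
crop("side","c4",245,235,345,310,8)
E
```

```text
(no output)
```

View pics/c1.png

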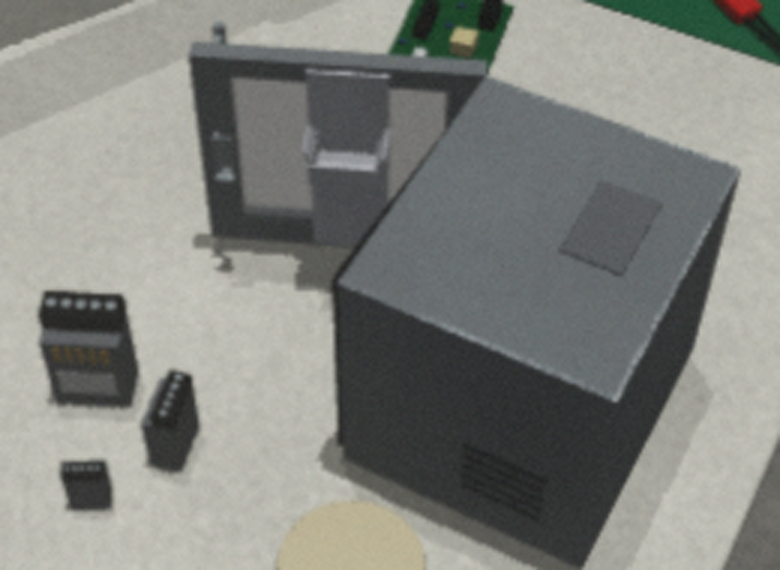

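View pics/c2.png

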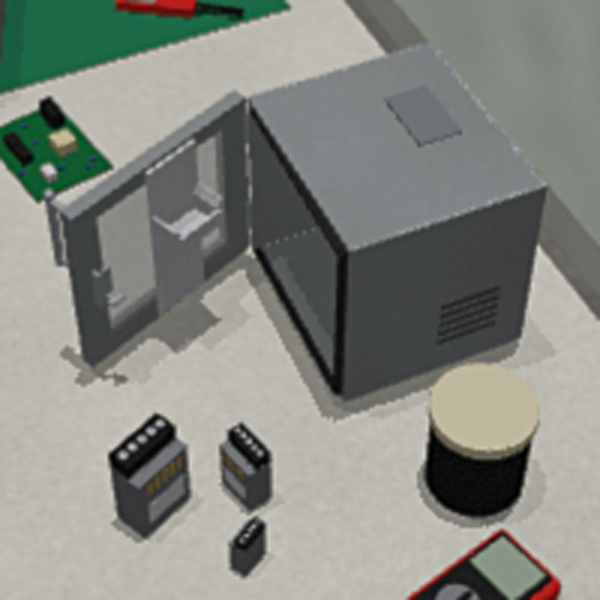

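View pics/c3.png

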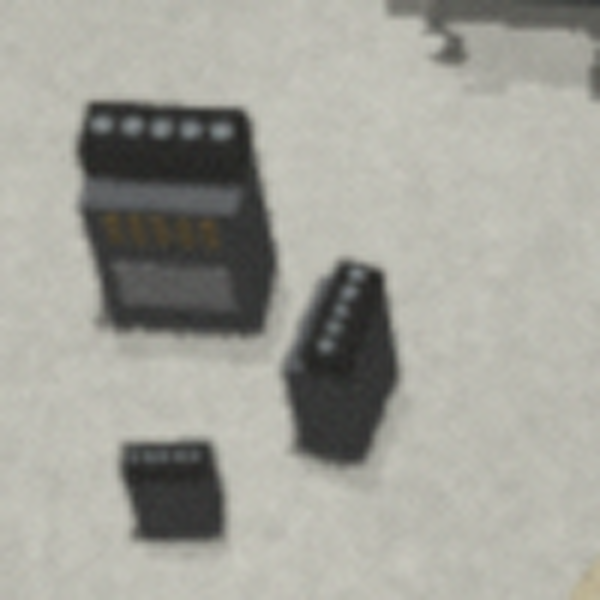

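View pics/c4.png

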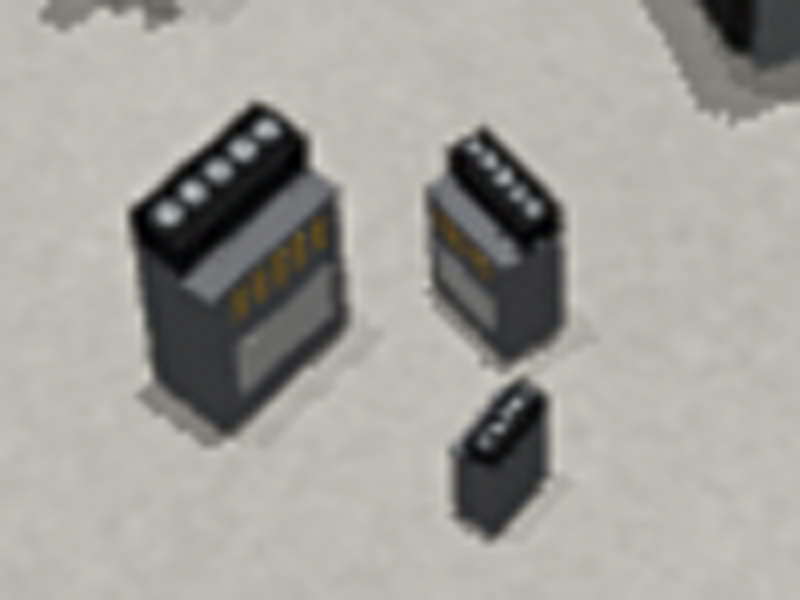

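```bash
cat > h.py <<'E'
import numpy as np, cv2
from plant import *
from scipy.optimize import least_squares
C={n:calibration(n) for n in("scene","side")}
def proj(c,P):
    T=np.linalg.inv(c["world_from_camera"]); p=T[:3,:3]@np.asarray(P,float)+T[:3,3]
    s=p[:2]/p[2]; s=s*(1+c["k1"]*(s@s)); K=c["intrinsics"]; return np.array([K[0,0]*s[0]+K[0,2],K[1,1]*s[1]+K[1,2]])
def ray(c,uv):
    K=c["intrinsics"]; d=np.array([(uv[0]-K[0,2])/K[0,0],(uv[1]-K[1,2])/K[1,1]]); s=d.copy()
    for _ in range(20): s=d/(1+c["k1"]*(s@s))
    W=c["world_from_camera"]; return W[:3,3],W[:3,:3]@np.array([s[0],s[1],1])
def onz(c,uv,z):
    o,d=ray(c,uv); return o+d*(z-o[2])/d[2]
def Rz(a): return np.array([[np.cos(a),-np.sin(a),0],[np.sin(a),np.cos(a),0],[0,0,1]])
def pose(p,q): return Rz(p[2])@np.asarray(q,float)+np.array([p[0],p[1],0])
def crop(n,o,x0,y0,x1,y1,s):
    f=grab_frame(n)[y0:y1,x0:x1,::-1]
    cv2.imwrite(f"pics/{o}.png",cv2.resize(f,None,fx=s,fy=s,interpolation=cv2.INTER_CUBIC))
def doorp(p,th,q): # door frame (hinge axis origin, z=world) -> world; th=opening
    h=np.array([-.110,.125,0]); return pose(p,h+Rz(-th)@np.asarray(q,float))
E
python3 - <<'E'
from h import *
obs=[("side",[-110,125,250],(307.7,142.7)),("side",[110,125,250],(366.7,125.3)),("side",[110,-125,250],(407,172.3)),("side",[-110,-125,250],(340,194)),
("side",[-110,-125,0],(338.3,241.7)),("side",[110,-125,0],(399,224)),
("scene",[-110,125,250],(366.7,151.7)),("scene",[-110,-125,250],(319,220)),("scene",[110,-125,250],(410.7,258.3)),("scene",[110,125,250],(451,181.7))]
f=lambda p:np.concatenate([proj(C[n],pose(p,np.array(q)/1000))-uv for n,q,uv in obs])
best=min((least_squares(f,[.8,.1,a]) for a in(0,1.5,3,-1.5)),key=lambda r:r.cost)
print(best.x,np.round(best.fun.reshape(-1,2),1)); b=best.x
do=[("scene",[-2,-250,248],(269.3,144)),("scene",[-20,-250,248],(269.3,139.3)),("scene",[-55,-234,240],(277.7,134.3)),("side",[-55,-234,240],(241.7,174.3)),("side",[-2,-250,248],(248.3,181)),("side",[-2,-250,15],(257,231.5)),("scene",[-2,-250,15],(275.5,203))]
for s in(1,-1):
    f=lambda t:np.concatenate([proj(C[n],doorp(b,s*t[0],np.array(q)/1000))-uv for n,q,uv in do])
    r=least_squares(f,[1.5]); print(s,r.x,r.cost,np.round(r.fun.reshape(-1,2),1))
th=r.x[0]*-1
mo=[("side",[15,-25,0],(273.1,289.1)),("side",[15,25,0],(288.1,275.6)),("side",[-15,-25,0],(264.4,283.75)),("side",[15,-25,66],(271.25,272.75)),("side",[15,25,66],(287.5,258.75)),
("scene",[15,-25,0],(222.5,259.2)),("scene",[15,25,0],(248.7,260)),("scene",[15,-25,66],(218.8,239.7)),("scene",[15,25,66],(244.5,240.5))]
f=lambda p:np.concatenate([proj(C[n],pose(p,np.array(q)/1000*p[3]))-uv for n,q,uv in mo])
m=min((least_squares(f,[.5,0,a,1]) for a in(0,1.5,3,-1.5)),key=lambda r:r.cost)
print(m.x,np.round(m.fun.reshape(-1,2),1))
E
```

```text
[ 0.75465915  0.00863132 -0.00809485] [[-1.  -1.1]
 [ 1.  -2.2]
 [-0.1 -1.2]
 [ 1.2 -0.8]
 [ 0.7  4.2]
 [-1.3  0.4]
 [ 0.3 -1.3]
 [-1.5 -0.2]
 [ 0.1  1. ]
 [ 1.  -0.6]]
1 [1.17334027] 7.300791353628948 [[-1.7  0.1]
 [-0.4  0. ]
 [-0.1 -1.4]
 [-1.1 -0.9]
 [-0.2  1.8]
 [-1.5  0.8]
 [-0.1  1.3]]
-1 [-1.17334027] 7.300791353628944 [[-1.7  0.1]
 [-0.4  0. ]
 [-0.1 -1.4]
 [-1.1 -0.9]
 [-0.2  1.8]
 [-1.5  0.8]
 [-0.1  1.3]]
[ 0.40909686 -0.14721406 -1.11744953  1.3472346 ] [[-0.   0.4]
 [-0.4 -0.4]
 [-1.  -1.3]
 [-0.2 -0. ]
 [-1.2 -0.6]
 [ 1.3  1. ]
 [ 0.1  1. ]
 [-0.7  0.7]
 [-0.1  0.6]]
```

The big block fits at 1.35 times the stated size, so it is a look-alike. Next I'll fit the middle one.

```bash
python3 - <<'E'
from h import *
mo=[("side",[15,-25,0],(299.4,271.9)),("side",[15,25,0],(308.1,280.6)),("side",[-15,25,0],(315.25,275)),("side",[15,-25,66],(298.75,258.75)),("side",[15,25,66],(309.6,268.1)),
("scene",[15,25,0],(254.2,280)),("scene",[-15,25,0],(265,282)),("scene",[-15,-25,0],(271.2,268.3))]
f=lambda p:np.concatenate([proj(C[n],pose(p,np.array(q)/1000*p[3]))-uv for n,q,uv in mo])
m=min((least_squares(f,[.5,0,a,1]) for a in(0,1.5,3,-1.5)),key=lambda r:r.cost)
print(m.x,np.round(m.fun.reshape(-1,2),1))
b=[0.75465915,0.00863132,-0.00809485]
for th in (1.173,):
  for n,q in dict(car=[19,-115,150],handle=[-55,-234,185],hinge=[0,0,185],free=[-2,-250,248]).items(): print(n,doorp(b,th,np.array(q)/1000))
s=state();print(cv2.Rodrigues,s["tool_rot"])
E
```

```text
[ 0.50566913 -0.16869143  3.40673022  0.92017088] [[-0.5 -1.1]
 [ 0.1 -0.4]
 [-0.2  0.4]
 [-0.5  0.5]
 [-1.8  0.7]
 [ 1.2  1.1]
 [ 0.6  1.1]
 [-0.3  0.2]]
car [0.54651534 0.07325231 0.15      ]
handle [0.40832415 0.09649441 0.185     ]
hinge [0.6456746  0.13451765 0.185     ]
free [0.41365915 0.04138962 0.248     ]
<built-in function Rodrigues> [-2.60842822e-04  2.19111488e-01  9.75699508e-01 -7.47600188e-04]
```

>>> {"method": "servo_tool", "body": {"deltas": [[[85,0,0,50,-1.6],[85,10,-50,80,-3.2],[85,20,-100,80,-4.8],[85,30,-150,80,-6.4],[85,40,-200,80,-8]]]}}

```text
time: 0.78
tool_pos: [0.3072, 0.3634, 0.33]
tool_rot: [0.0, 0.599, 0.801, -0.0]
contact_force: [0.8, -0.2, 1.2]
gripper_width: 0.996
```

```bash
python3 - <<'E'
from h import *
s=state();c=calibration("wrist");f=grab_frame("wrist");cv2.imwrite("pics/w1.png",f[:,:,::-1]);np.save("w1.npy",c["world_from_camera"]);print(s["tool_pos"],s["tool_rot"])
E
```

```text
[0.30717812 0.36336831 0.33003058] [ 9.32009513e-05  5.99049476e-01  8.00712001e-01 -8.90535724e-05]
```

View pics/w1.png

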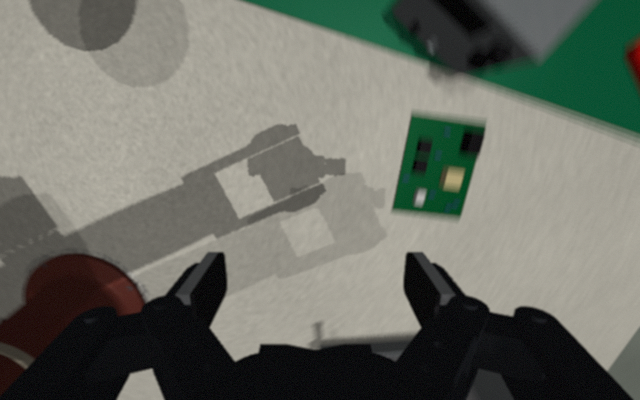

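The view shows the board's corners at (413,112), (486,122), (460,218) and (393,209), and the handle top at about (318,325). I'll keep moving toward the module.

>>> {"method": "servo_tool", "body": {"deltas": [[[85,16,-52,0,-1.6],[85,32,-104,0,-3.2],[85,48,-156,0,-4.8],[85,64,-208,0,-6.4],[85,80,-260,0,-8]]]}}

```text
time: 1.45
tool_pos: [0.3873, 0.1034, 0.3302]
tool_rot: [0.0, 0.873, 0.488, 0.0]
contact_force: [1.0, 0.4, 0.5]
gripper_width: 0.992
```

>>> {"method": "servo_tool", "body": {"deltas": [[[85,24,-55,0,-1.4],[85,48,-110,0,-2.8],[85,72,-164,0,-4.3],[85,96,-218,0,-5.7],[85,119,-273,-20,-7.2]]]}}

```text
time: 2.08
tool_pos: [0.5073, -0.17, 0.312]
tool_rot: [0.001, 0.991, 0.132, 0.002]
contact_force: [0.4, 0.1, 1.2]
gripper_width: 0.997
```

```bash
python3 - <<'E'
from h import *
c=calibration("wrist"); c["world_from_camera"]=np.load("w1.npy")
for uv in [(413,112),(486,122),(460,218),(393,209)]: print(onz(c,uv,.002))
s=state();c=calibration("wrist");f=grab_frame("wrist");cv2.imwrite("pics/w2.png",f[:,:,::-1]);np.save("w2.npy",c["world_from_camera"]);print(s["time"],s["tool_pos"],s["tool_rot"])
crop("scene","s2",205,125,465,315,3)
E
```

```text
[0.42170386 0.46953169 0.002     ]
[0.5289118  0.48705351 0.002     ]
[0.55354485 0.33994719 0.002     ]
[0.44575216 0.32391385 0.002     ]
2.075 [ 0.50734917 -0.17004808  0.31200798] [0.00099125 0.99123977 0.13205934 0.00175132]
```

View pics/w2.png

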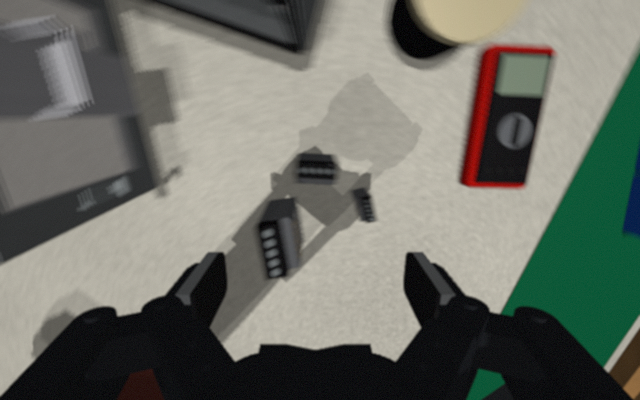

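```bash
python3 - <<'E'
from h import *
s=state();c=calibration("wrist");f=grab_frame("wrist");np.save("w3.npy",c["world_from_camera"]);print(s["time"],s["tool_pos"],s["tool_rot"])
cv2.imwrite("pics/w3.png",cv2.resize(f[120:240,240:400,::-1],None,fx=5,fy=5,interpolation=cv2.INTER_CUBIC))
cv2.imwrite("pics/w3d.png",cv2.resize(f[0:270,0:320,::-1],None,fx=2.2,fy=2.2,interpolation=cv2.INTER_CUBIC))
m=[0.50566913,-0.16869143,3.40673022]
for q in [(15,25,66),(15,-25,66),(-15,25,80),(-15,-25,80),(5,25,80),(5,-25,80),(15,25,0),(15,-25,0)]:
    print(q,(proj(c,pose(m,np.array(q)/1000))-[240,120])*5)
E
```

```text
2.175 [ 0.5058392  -0.17156527  0.30619148] [-0.00122131  0.99134296  0.13125985 -0.00291563]
(15, 25, 66) [466.73885562 307.82588787]
(15, -25, 66) [263.57005671 307.93254692]
(-15, 25, 80) [472.17541967 195.63804673]
(-15, -25, 80) [256.28972539 195.80782413]
(5, 25, 80) [470.70904867 280.2488745 ]
(5, -25, 80) [258.29402418 280.37414773]
(15, 25, 0) [454.09467417 254.47780259]
(15, -25, 0) [280.27060887 254.58965293]
```

View pics/w3.png

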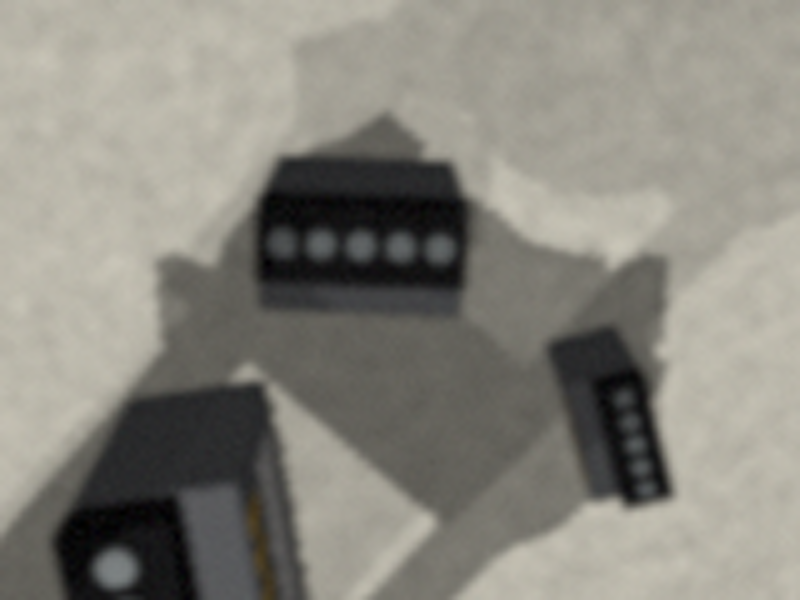

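View pics/w3d.png

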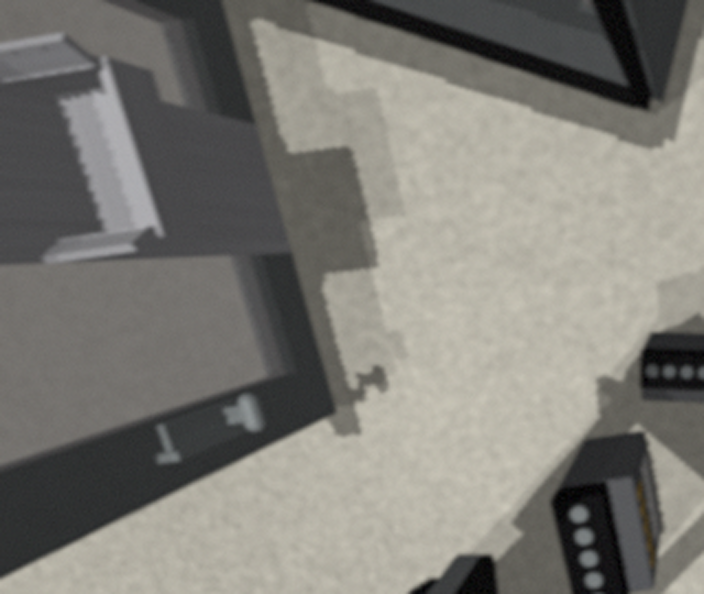

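```bash
python3 - <<'E'
from h import *
c=calibration("wrist"); c["world_from_camera"]=np.load("w3.npy")
ob=[((15,-25,66),(261,305)),((15,25,66),(462,315)),((-15,-25,80),(260,193)),((-15,25,80),(467,201)),((5,-25,80),(258,281)),((5,25,80),(465,289)),((-15,-25,0),(282,157)),((-15,25,0),(450,163))]
f=lambda p:np.concatenate([(proj(c,pose(p,np.array(q)/1000*p[3]))-np.array([240,120]))*5-uv for q,uv in ob])
r=least_squares(f,[.5,-.17,3.4,1]);print(r.x,np.round(r.fun.reshape(-1,2),1))
from scipy.spatial.transform import Rotation as R
s=state();q=s["tool_rot"];M=R.from_quat([q[1],q[2],q[3],q[0]]).as_matrix();print(s["tool_pos"],np.arctan2(M[1,1],M[0,1]),"want",r.x[2]+np.pi/2-2*np.pi)
E
```

```text
[ 0.50420848 -0.16847203  3.36848529  0.9740798 ] [[ 1.1  1.4]
 [-3.1 -1.4]
 [-0.2  4.9]
 [ 1.5  4.6]
 [ 0.5 -1.3]
 [-1.1 -1.7]
 [-1.5 -4.2]
 [ 2.9 -3.7]]
[ 0.50564686 -0.16950292  0.30757105] -1.3037818902462706 want -1.3439036857231743
```

The mid-sized block fits at a scale of 0.97, so it is the 80 mm module. I'll descend onto it.

>>> {"method": "servo_tool", "body": {"deltas": [[[70,-1.5,1,-50,-0.4],[70,-1.5,1,-100,-0.4],[70,-1.5,1,-150,-0.4],[70,-1.5,1,-190,-0.4],[70,-1.5,1,-205,-0.4]]]}}

```text
time: 2.85
tool_pos: [0.5031, -0.165, 0.1031]
tool_rot: [-0.001, 0.993, 0.115, -0.002]
contact_force: [0.1, 0.7, 0.4]
gripper_width: 0.823
```

```bash
python3 - <<'E'
from h import *
s=state();c=calibration("wrist");f=grab_frame("wrist");print(s["time"],s["tool_pos"],s["tool_rot"])
cv2.imwrite("pics/w4.png",f[:,:,::-1])
E
```

```text
2.85 [ 0.50305913 -0.16496329  0.10311365] [-0.00121804  0.99338485  0.11481414 -0.00166668]
```

View pics/w4.png

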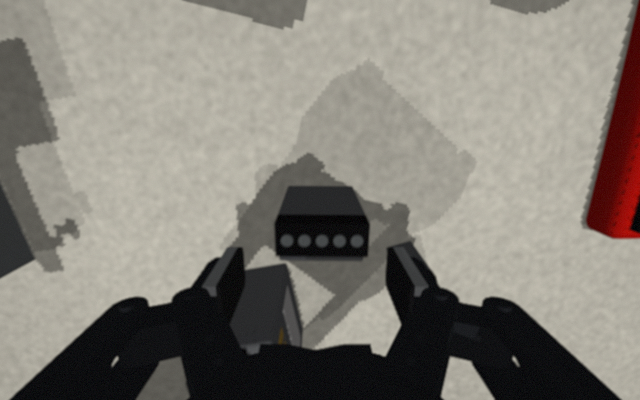

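>>> {"method": "servo_tool", "body": {"deltas": [[[70,0,-1.5,-30,0],[70,0,-1.5,-43,0],[70,0,-1.5,-43,0],[40,0,-1.5,-43,0],[40,0,-1.5,-43,0]]]}}

```text
time: 3.52
tool_pos: [0.5058, -0.1687, 0.0643]
tool_rot: [0.001, 0.993, 0.114, 0.001]
contact_force: [-0.6, 1.2, 4.8]
gripper_width: 0.574
```

>>> {"method": "servo_tool", "body": {"deltas": [[[40,0,0,0,0],[40,0,0,0,0]]]}}

```text
time: 3.78
tool_pos: [0.5058, -0.1687, 0.0643]
tool_rot: [0.001, 0.993, 0.114, 0.001]
contact_force: [-0.7, 1.4, 5.7]
gripper_width: 0.573
```

>>> {"method": "servo_tool", "body": {"deltas": [[[40,0,0,25,0],[40,0,0,70,0],[40,0,0,120,1],[40,5,20,175,2.6],[40,12,50,220,4.2]]]}}

```text
time: 4.4
tool_pos: [0.5164, -0.1182, 0.2844]
tool_rot: [0.0, 0.944, 0.33, 0.0]
contact_force: [1.5, 0.8, -1.8]
gripper_width: 0.572
```

>>> {"method": "servo_tool", "body": {"deltas": [[[40,6,40,15,1.5],[40,14,80,26,2.8],[40,20,100,26,3.8],[40,22,109,26,3.8],[40,22,109,26,3.8]]]}}

```text
time: 5.03
tool_pos: [0.5382, -0.0091, 0.3076]
tool_rot: [-0.0, 0.861, 0.508, -0.001]
contact_force: [0.2, -0.8, -2.3]
gripper_width: 0.574
```

```bash
python3 - <<'E'
from h import *
s=state();c=calibration("wrist");f=grab_frame("wrist");np.save("w5.npy",c["world_from_camera"]);print(s["time"],s["tool_pos"],s["tool_rot"],s["gripper_width"],np.abs(s["joint_vel"]).max())
cv2.imwrite("pics/w5.png",f[:,:,::-1])
E
```

```text
5.025 [ 0.53823784 -0.00910631  0.30762549] [-2.98845016e-04  8.61462533e-01  5.07820613e-01 -6.63026060e-04] 0.57382673823115 0.021535276480313875
```

View pics/w5.png

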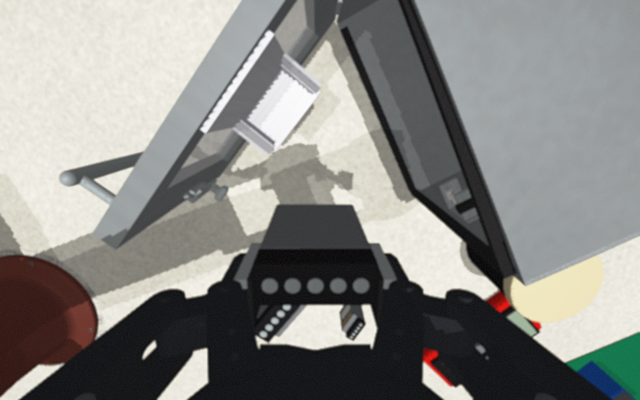

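```bash
python3 - <<'E'
import cv2
f=cv2.imread("pics/w5.png")
cv2.imwrite("pics/w5a.png",cv2.resize(f[20:160,190:350],None,fx=5,fy=4.99,interpolation=cv2.INTER_CUBIC)[:600])
cv2.imwrite("pics/w5b.png",cv2.resize(f[0:260,50:350],None,fx=2.3,fy=2.3,interpolation=cv2.INTER_CUBIC))
E
```

```text
(no output)
```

View pics/w5a.png

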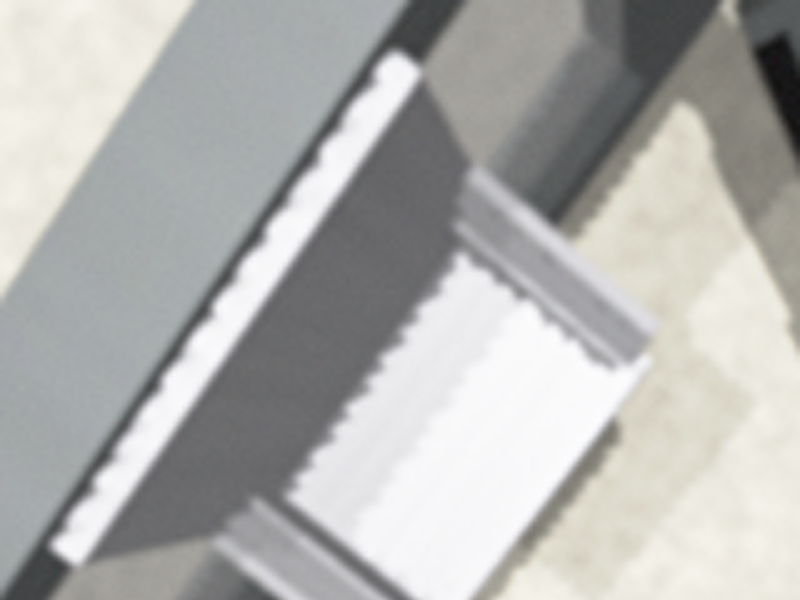

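View pics/w5b.png

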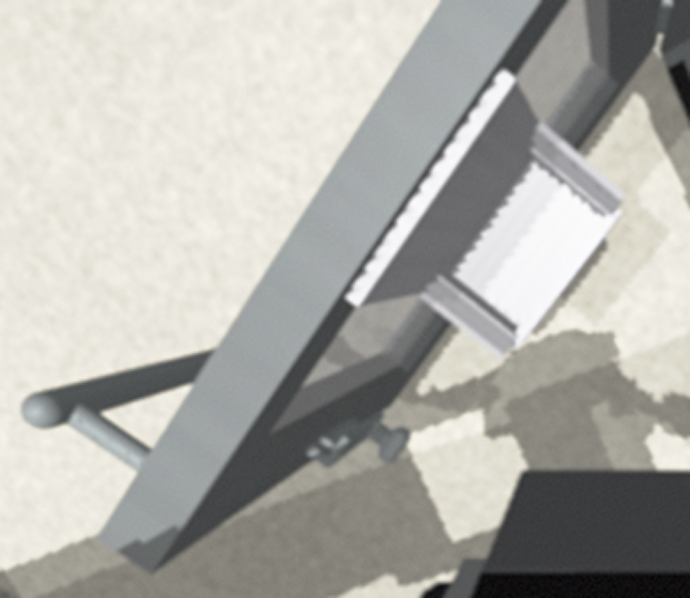

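```bash
cat > fit5.py <<'E'
from h import *
c=calibration("wrist"); c["world_from_camera"]=np.load("w5.npy")
ob=[((-2,-250,248),(116.1,247)),((-20,-250,248),(94.3,234.8)),((-55,-234,240.),(68.3,178.3)),((2,-88,150),(282,71)),((2,-142,150),(248,119)),((40,-88,168),(320,92)),((40,-142,168),(276.5,150))]
P=lambda p,q:pose(p,np.array(q)/1000)
f=lambda p:np.concatenate([proj(c,P(p,q))-uv for q,uv in ob])
r=least_squares(f,[.645,.134,-1.18]);print(r.x,np.round(r.fun.reshape(-1,2),1))
print("car",P(r.x,(19,-115,150)))
for n,q in dict(bp_top1=(2,-88,240),bp_top2=(2,-142,240),h=(0,0,248),h2=(-2,-10,248),ch1=(2,-88,172),ch2=(36,-88,172),ch3=(36,-84,182)).items(): print(n,proj(c,P(r.x,q)))
E
python3 fit5.py
```

```text
[ 0.64637233  0.13205827 -1.18628304] [[ 1.9  1.8]
 [-0.3 -1.8]
 [-2.4  1.1]
 [ 1.7 -2.9]
 [-0.8 -0.5]
 [-1.9  4.5]
 [ 2.1 -2.4]]
car [0.54689655 0.07130821 0.15      ]
bp_top1 [268.21606419  47.87516793]
bp_top2 [215.88701819 122.75893516]
h [ 369.64609813 -109.0203511 ]
h2 [353.29258224 -93.2857574 ]
ch1 [280.93637562  64.48089371]
ch2 [314.34243215  92.99621991]
ch3 [317.55584802  88.11053801]
```

```bash
cat > ov.py <<'E'
from h import *
def overlay(img,c,p,out,x0,y0,x1,y1,s,mod=None):
    P=lambda q:(proj(c,pose(p,np.array(q)/1000))-[x0,y0]+.5)*s
    f=cv2.resize(img[y0:y1,x0:x1],None,fx=s,fy=s,interpolation=cv2.INTER_CUBIC)
    def L(pts,col):
        cv2.polylines(f,[np.round([P(q) for q in pts]).astype(int)],False,col,1)
    L([(-2,-250,15),(-2,-250,248),(-2,0,248)],(0,0,255));L([(-20,0,248),(-20,-250,248),(-2,-250,248)],(0,0,255))
    L([(2,-88,150),(36,-88,150),(36,-142,150),(2,-142,150),(2,-88,150)],(0,255,0))
    L([(36,-88,168),(36,-142,168),(40,-142,168),(40,-88,168),(36,-88,168)],(255,0,0))
    for y in(-88,-142): L([(2,y,150),(2,y,172),(36,y,172),(36,y,150)],(255,0,255))
    L([(-55,-234,130),(-55,-234,240)],(0,255,255))
    cv2.imwrite(out,f)
E
python3 - <<'E'
from ov import *
c=calibration("wrist"); c["world_from_camera"]=np.load("w5.npy")
im=cv2.imread("pics/w5.png")
overlay(im,c,[0.64637233,0.13205827,-1.18628304],"pics/o1.png",180,30,340,150,5)
overlay(im,c,[0.64637233,0.13205827,-1.18628304],"pics/o2.png",50,0,350,260,2.6)
E
```

```text
(no output)
```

View pics/o1.png

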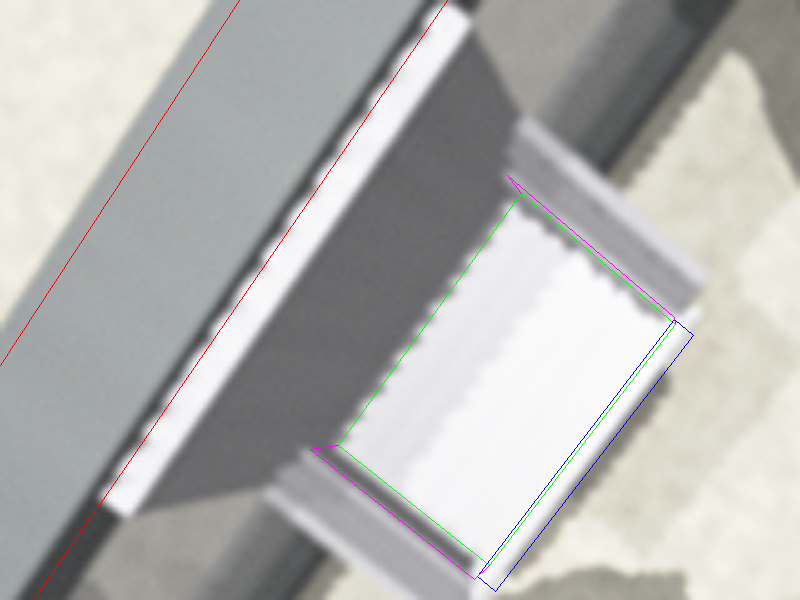

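View pics/o2.png

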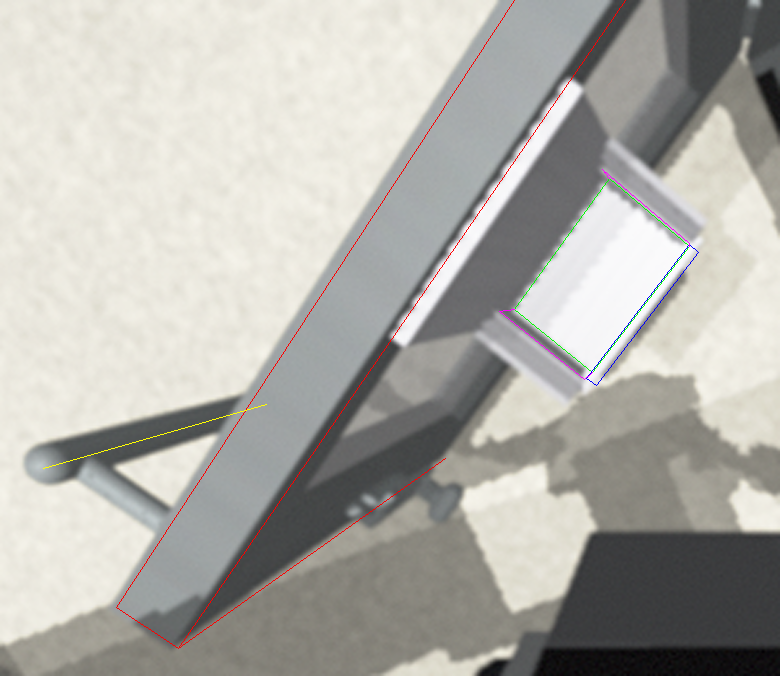

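```bash
cat > fit6.py <<'E'
from ov import *
c=calibration("wrist"); c["world_from_camera"]=np.load("w5.npy")
ob=[((-2,-250,248),(117,247)),((-20,-250,248),(95,234.3)),((-55,-234,240.),(68,177.5)),((2,-88,150),(283.5,70.5)),((2,-142,150),(248.5,119)),((40,-142,168),(277.5,148.5)),((40,-88,168),(320,93))]
P=lambda p,q:pose(p,np.array(q)/1000)
ln=[(-2,(286.5,0)),(-20,(242.3,0)),(-2,(180,157)),(-20,(180,97))]
def f(p):
    a=[proj(c,P(p,q))-uv for q,uv in ob]
    for x,uv in ln:
        A=proj(c,P(p,(x,-250,248)));B=proj(c,P(p,(x,-60,248)));d=(B-A)/np.linalg.norm(B-A);w=np.array(uv)-A
        a.append([d[0]*w[1]-d[1]*w[0]])
    return np.concatenate(a)
r=least_squares(f,[.645,.134,-1.18],loss="soft_l1");print(r.x,np.round(f(r.x),1))
print("car",P(r.x,(19,-115,150)))
im=cv2.imread("pics/w5.png")
overlay(im,c,r.x,"pics/o3.png",180,30,340,150,5)
# without carrier / only carrier
E
python3 fit6.py
```

```text
[ 0.64667278  0.13319259 -1.18286004] [ 1.4  1.  -0.7 -2.  -1.9  1.2  0.1 -3.6 -1.3 -1.5  1.3 -2.  -1.8  2.1
  0.1 -1.   0.  -1. ]
car [0.54740553 0.07210238 0.15      ]
```

View pics/o3.png

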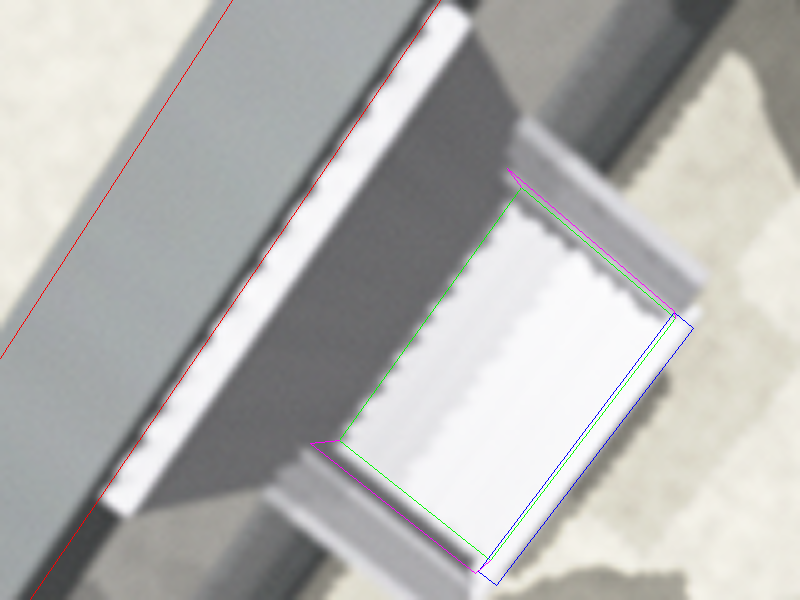

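```bash
python3 - <<'E'
import cv2
f=cv2.imread("pics/w5.png")
cv2.imwrite("pics/w5m.png",cv2.resize(f[195:315,240:400],None,fx=5,fy=5,interpolation=cv2.INTER_CUBIC))
E
```

```text
(no output)
```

View pics/w5m.png

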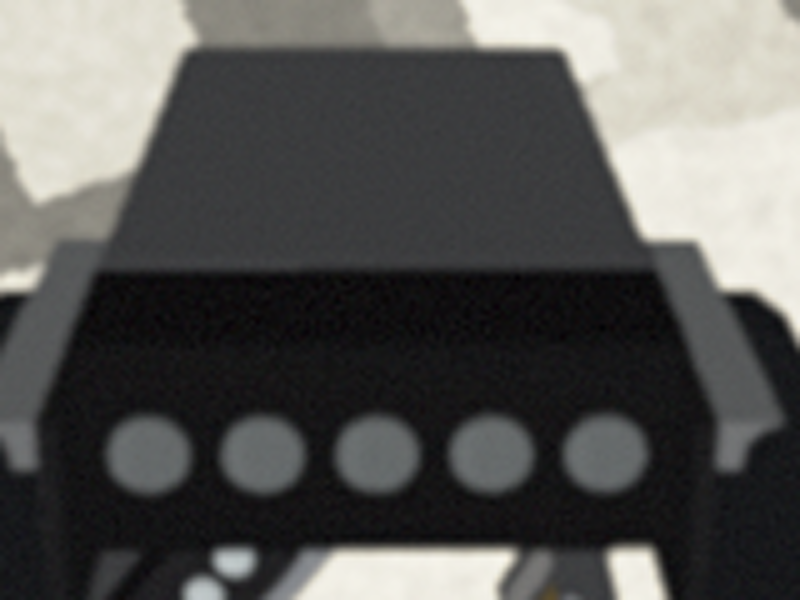

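```bash
cat > fitm.py <<'E'
from h import *
from scipy.spatial.transform import Rotation as R
c=calibration("wrist"); c["world_from_camera"]=np.load("w5.npy")
t=np.array([0.53823784,-0.00910631,0.30762549]);q=[-2.98845016e-04,8.61462533e-01,5.07820613e-01,-6.63026060e-04]
M=R.from_quat(q[1:]+q[:1]).as_matrix(); jaw=np.arctan2(M[1,1],M[0,1]);print("jaw",jaw)
ob=[((-15,-25,0),(190,50)),((-15,25,0),(562,50)),((-15,-25,66),(100,270)),((-15,25,66),(655,270))]
def pt(p,q): # pitch p[4] about module y
    return np.array(p[:3])+Rz(p[3])@R.from_euler("y",p[4]).as_matrix()@(np.array(q)/1000)
def f(p):
    a=[(proj(c,pt(p,q))-[239.5+.5,195])*5-uv for q,uv in ob]
    a.append([(proj(c,pt(p,(5,0,80)))[1]-195)*5-547])
    return np.concatenate(a)
r=least_squares(f,[t[0],t[1],.243,jaw+np.pi/2*-1,0]);p=r.x;print(p,np.round(r.fun,1))
d=Rz(-p[3])@(p[:3]-t);print("module rel tcp in module axes",d, "yaw-jaw",p[3]-jaw)
E
python3 fitm.py
```

```text
jaw -0.5054904519083606
[ 5.36146775e-01 -1.22228161e-02  2.40098672e-01 -2.07541254e+00
 -1.33243373e-03] [-1.8  0.1  3.1  0.1  2.7 -2.1 -3.6 -2.   3.8]
module rel tcp in module axes [ 0.00373904 -0.00032369 -0.06752682] yaw-jaw -1.5699220904078888
```

>>> {"method": "servo_tool", "body": {"deltas": [[[40,7,20,-8,1.7],[40,14,40,-16,3.4],[40,14,55,-24,5.1],[40,12,66,-32,6.8],[40,10,73,-36,8.5]]]}}

```text
time: 5.7
tool_pos: [0.5482, 0.0631, 0.2713]
tool_rot: [-0.001, 0.557, 0.831, -0.001]
contact_force: [0.7, 0.1, -2.0]
gripper_width: 0.579
```

>>> {"method": "servo_tool", "body": {"deltas": [[[40,-1,5,0,0],[40,-2.2,10,0,0],[40,-2.2,10,0,0]]]}}

```text
time: 6.08
tool_pos: [0.5465, 0.0737, 0.2727]
tool_rot: [0.0, 0.559, 0.829, 0.0]
contact_force: [-0.1, -0.3, -2.2]
gripper_width: 0.577
```

```bash
python3 - <<'E'
from ov import *
from scipy.spatial.transform import Rotation as R
s=state();t=s["tool_pos"];q=s["tool_rot"];M=R.from_quat([q[1],q[2],q[3],q[0]]).as_matrix();print(s["time"],t,np.arctan2(M[1,1],M[0,1]),s["contact_force"])
for n,b in(("side",(225,110,385,230)),("scene",(255,110,415,230))):
    f=np.ascontiguousarray(grab_frame(n)[:,:,::-1]);cv2.imwrite(f"pics/p_{n}.png",f)
    overlay(f,C[n],[.6467,.1329,-1.183],f"pics/po_{n}.png",*b,5)
E
```

```text
6.075 [0.54647213 0.0737276  0.27273827] 0.3838946442752262 [-0.11799149 -0.29120302 -2.19971747]
```

View pics/po_side.png

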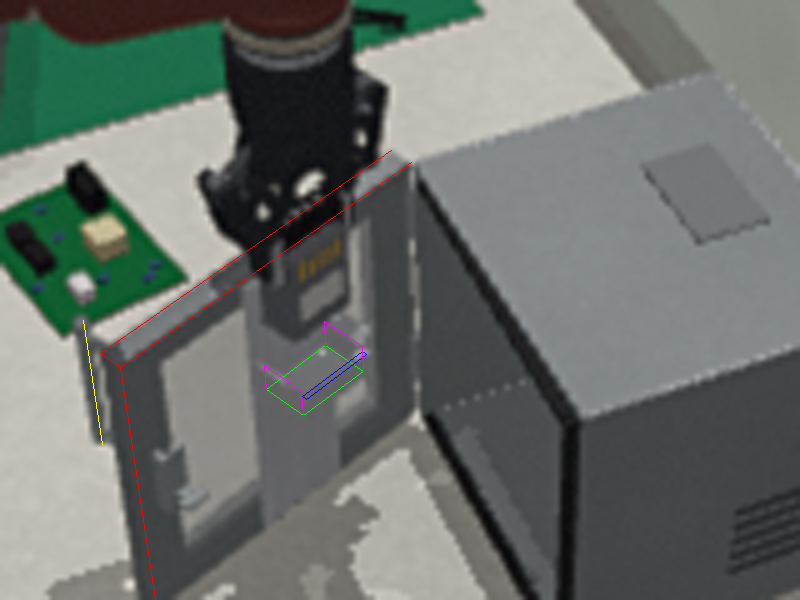

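View pics/po_scene.png

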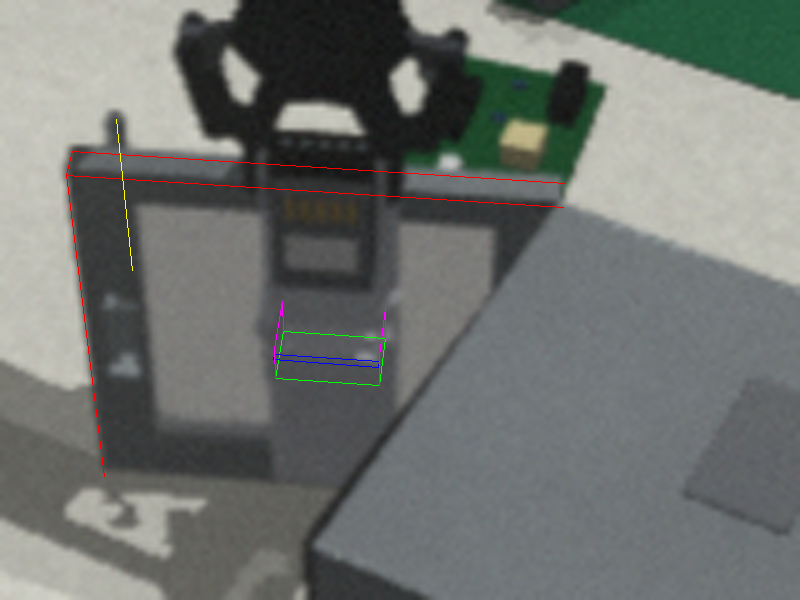

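```bash
python3 - <<'E'
from ov import *
t=np.array([0.54647,0.07373,0.2727]);yaw=.384-np.pi/2
for n,b in(("side",(262,140,332,200)),("scene",(295,130,355,195))):
    x0,y0,x1,y1=b;s=9
    im=cv2.imread(f"pics/p_{n}.png")
    im=cv2.LUT(im,np.array([255*(min(i,150)/150)**.6 for i in range(256)]).astype(np.uint8))
    overlay(im,C[n],[.6467,.1329,-1.183],f"pics/q_{n}.png",*b,s)
    f=cv2.imread(f"pics/q_{n}.png")
    o=t+Rz(yaw)@np.array([.0027,0,-.0643])
    def L(pts,col):
        cv2.polylines(f,[np.round([(proj(C[n],o+Rz(yaw)@(np.array(q)/1000))-[x0,y0]+.5)*s for q in pts]).astype(int)],False,col,1)
    L([(15,-25,0),(15,25,0),(15,25,66),(15,-25,66),(15,-25,0)],(255,255,0))
    L([(-15,-25,0),(15,-25,0),(15,25,0),(-15,25,0)],(0,165,255))
    cv2.imwrite(f"pics/q_{n}.png",f)
E
```

```text
(no output)
```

View pics/q_side.png

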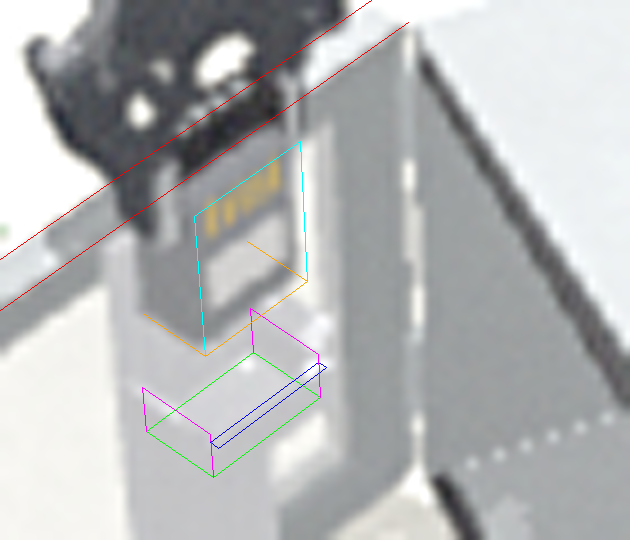

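View pics/q_scene.png

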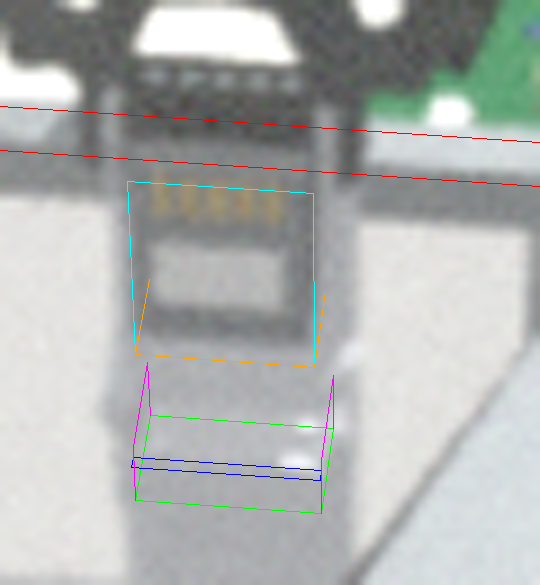

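>>> {"method": "servo_tool", "body": {"deltas": [[[40,0,0,-15,0],[40,0,0,-25,0],[40,0,0,-32,0],[40,0,0,-36,0],[40,0,0,-38,0]]]}}

```text
time: 6.8
tool_pos: [0.5464, 0.0738, 0.2342]
tool_rot: [-0.0, 0.559, 0.829, -0.0]
contact_force: [0.5, -0.0, -1.6]
gripper_width: 0.58
```

```bash
python3 - <<'E'
from ov import *
s=state();print(s["time"],s["tool_pos"],s["contact_force"],s["ft_torque"])
for n,b in(("side",(255,130,335,200)),("scene",(280,125,360,195))):
    f=np.ascontiguousarray(grab_frame(n)[:,:,::-1])
    x0,y0,x1,y1=b
    f=cv2.LUT(f[y0:y1,x0:x1],np.array([255*(min(i,150)/150)**.6 for i in range(256)]).astype(np.uint8))
    cv2.imwrite(f"pics/r_{n}.png",cv2.resize(f,None,fx=8,fy=8,interpolation=cv2.INTER_CUBIC))
E
```

```text
6.8 [0.54638448 0.07381895 0.23420148] [ 0.50259586 -0.0061284  -1.57601077] [ 0.02217974  0.03630313 -0.0027803 ]
```

View pics/r_side.png

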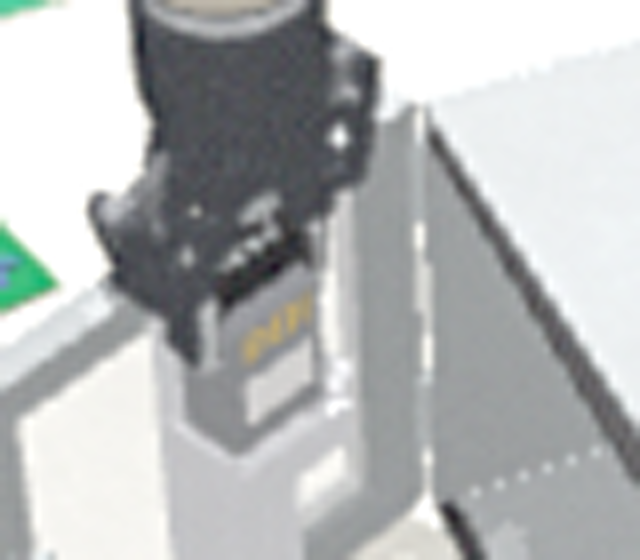

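View pics/r_scene.png

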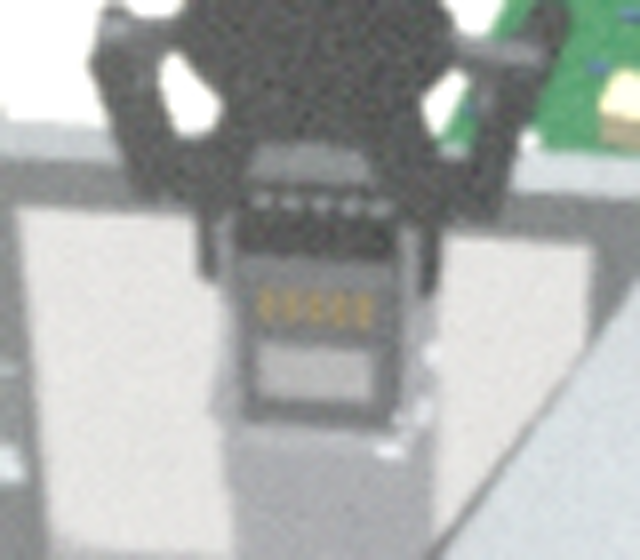

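>>> {"method": "servo_tool", "body": {"deltas": [[[40,0,0,-4,0],[40,0,0,-8,0],[40,0,0,-11,0],[40,0,0,-11,0]]]}}

```text
time: 7.4
tool_pos: [0.5462, 0.0738, 0.223]
tool_rot: [-0.0, 0.559, 0.829, -0.0]
contact_force: [-0.0, -0.0, -2.5]
gripper_width: 0.574
```

Nothing is resisting, so the module is inside the lip. I'll continue to the floor.

>>> {"method": "servo_tool", "body": {"deltas": [[[40,0,0,-3,0],[40,0,0,-6,0],[40,0,0,-7,0],[40,0,0,-7,0]]]}}

```text
time: 7.9
tool_pos: [0.5463, 0.0738, 0.2163]
tool_rot: [-0.0, 0.559, 0.829, -0.0]
contact_force: [0.4, -0.5, -1.3]
gripper_width: 0.575
```

>>> {"method": "servo_tool", "body": {"deltas": [[[40,0,0,-1,0],[40,0,0,-2,0],[40,0,0,-2.5,0],[40,0,0,-2.5,0]]]}}

```text
time: 8.4
tool_pos: [0.5464, 0.0738, 0.2143]
tool_rot: [0.0, 0.559, 0.829, 0.0]
contact_force: [-0.9, -0.3, 1.5]
gripper_width: 0.574
```

>>> {"method": "servo_tool", "body": {"deltas": [[[55,0,0,0,0],[62,0,0,0,0],[66,0,0,0,0],[66,0,0,0,0]]]}}

```text
time: 8.9
tool_pos: [0.5464, 0.0738, 0.214]
tool_rot: [0.0, 0.559, 0.829, 0.0]
contact_force: [-0.1, -1.1, -0.4]
gripper_width: 0.772
```

>>> {"method": "servo_tool", "body": {"deltas": [[[66,0,0,20,0],[66,0,0,50,0],[66,0,0,90,0],[66,0,0,120,0],[66,0,0,120,0]]]}}

```text
time: 9.52
tool_pos: [0.5478, 0.0738, 0.3393]
tool_rot: [0.003, 0.559, 0.829, 0.002]
contact_force: [-0.4, 0.0, 0.7]
gripper_width: 0.77
```

```bash
python3 - <<'E'
from ov import *
s=state();print(s["time"],s["tool_pos"],s["contact_force"],s["ft_torque"])
for n,b in(("side",(235,110,335,240)),("scene",(260,120,380,220))):
    f=np.ascontiguousarray(grab_frame(n)[:,:,::-1])
    x0,y0,x1,y1=b
    f=cv2.LUT(f[y0:y1,x0:x1],np.array([255*(min(i,150)/150)**.6 for i in range(256)]).astype(np.uint8))
    cv2.imwrite(f"pics/t_{n}.png",cv2.resize(f,None,fx=4.5,fy=4.5,interpolation=cv2.INTER_CUBIC))
c=calibration("wrist");f=grab_frame("wrist");np.save("w7.npy",c["world_from_camera"]);cv2.imwrite("pics/w7.png",f[:,:,::-1])
E
```

```text
9.525 [0.5478366  0.07382328 0.33928814] [-0.38901563  0.02002944  0.71849581] [-0.00353426 -0.00688238 -0.01093193]
```

View pics/t_side.png

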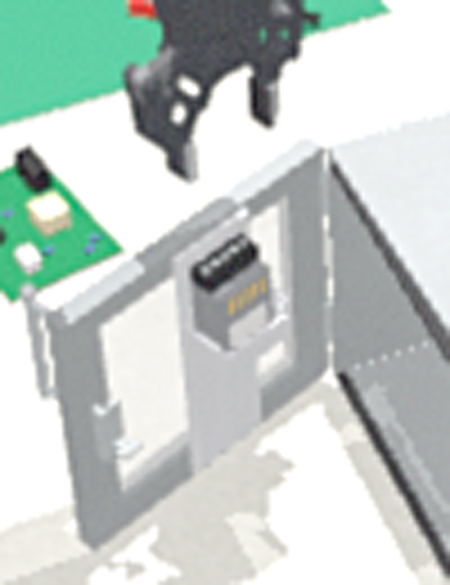

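View pics/w7.png

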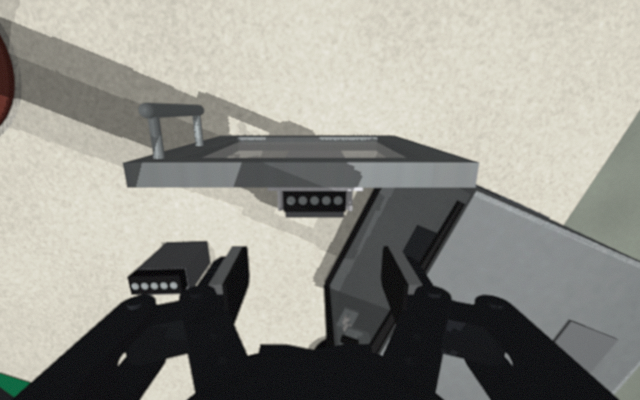

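```bash
python3 - <<'E'
from ov import *
c=calibration("wrist"); c["world_from_camera"]=np.load("w7.npy")
ob=[((-2,-250,248),(128,187)),((-20,-250,248),(124.5,163)),((-55,-234,240.),(148,109.5)),((-20,0,248),(477,163)),((-2,0,248),(475,187))]
f=lambda p:np.concatenate([proj(c,pose(p,np.array(q)/1000))-uv for q,uv in ob])
r=least_squares(f,[.645,.134,-1.18]);print(r.x,np.round(r.fun.reshape(-1,2),1))
for th in(-1.185,):
  print(pose([.6467,.1329,th],(-.055,-.234,.24)),pose(r.x,(-.055,-.234,.24)), onz(c,(148,109.5),.24))
for th in np.arange(1.17,-.01,-.1): print(round(th,2),pose([.6467,.1329,-th-.008],(-.055,-.234,.24)))
E
```

```text
[ 0.64645534  0.1327741  -1.18775264] [[ 0.5 -0. ]
 [-0.4 -0.8]
 [-2.9  0.8]
 [ 2.4  0.1]
 [ 0.5  0.9]]
[0.40920288 0.09580394 0.24      ] [0.408857   0.09633193 0.24      ] [0.41063957 0.09760757 0.24      ]
1.17 [0.40946837 0.09414238 0.24      ]
1.07 [0.41452284 0.07065236 0.24      ]
0.97 [0.42189716 0.0477843  0.24      ]
0.87 [0.43151763 0.02576669 0.24      ]
0.77 [0.44328813 0.00481952 0.24      ]
0.67 [ 0.45709105 -0.01484791  0.24      ]
0.57 [ 0.47278848 -0.0330391   0.24      ]
0.47 [ 0.49022358 -0.04957227  0.24      ]
0.37 [ 0.50922214 -0.06428225  0.24      ]
0.27 [ 0.52959434 -0.07702204  0.24      ]
0.17 [ 0.55113661 -0.08766437  0.24      ]
0.07 [ 0.57363373 -0.09610288  0.24      ]
```

>>> {"method": "servo_tool", "body": {"deltas": [[[45,-45,7,0,0],[40,-90,15,0,0],[40,-138,23,0,0],[40,-138,23,-40,0],[40,-138,23,-70,0]]]}}

```text
time: 10.3
tool_pos: [0.407, 0.0969, 0.2613]
tool_rot: [-0.001, 0.558, 0.83, -0.001]
contact_force: [0.7, 0.6, -0.5]
gripper_width: 0.468
```

```bash
python3 - <<'E'
from ov import *
s=state();print(s["time"],s["tool_pos"],s["gripper_width"])
f=grab_frame("wrist");cv2.imwrite("pics/w8.png",f[:,:,::-1])
c=calibration("wrist");print(proj(c,[.4092,.0962,.24]))
E
```

```text
10.3 [0.40701381 0.09691596 0.26134018] 0.46795368092196454
[323.972605   261.09845427]
```

View pics/w8.png

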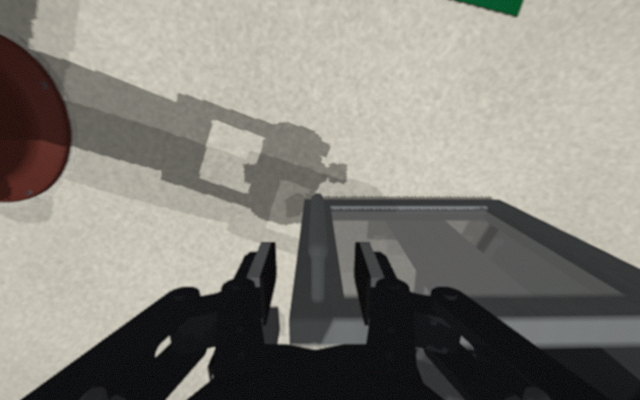

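```bash
python3 - <<'E'
import cv2,numpy as np
f=cv2.imread("pics/w8.png")[185:345,240:400]
f=cv2.LUT(f,np.array([255*(min(i,150)/150)**.5 for i in range(256)]).astype(np.uint8))
cv2.imwrite("pics/w8a.png",cv2.resize(f,None,fx=3.7,fy=3.7,interpolation=cv2.INTER_CUBIC))
E
```

```text
(no output)
```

View pics/w8a.png

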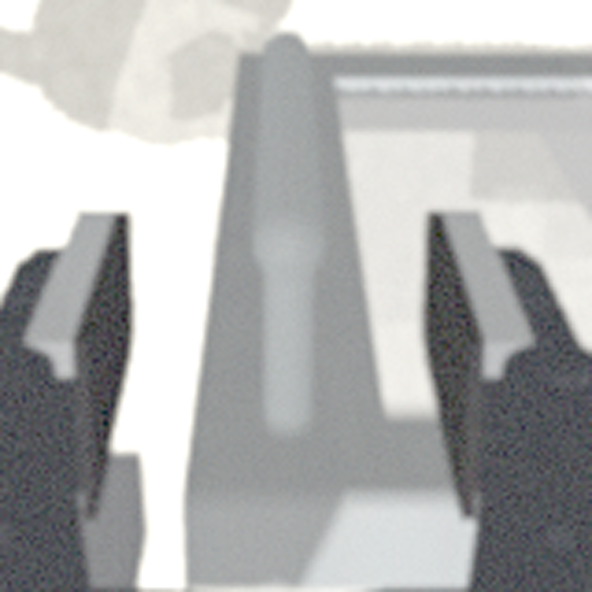

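```bash
python3 - <<'E'
from h import *
s=state();c=calibration("wrist");print(s["tool_pos"],onz(c,(318.4,251.2),.237),proj(c,s["tool_pos"]),proj(c,s["tool_pos"]-[0,0,.019]))
E
```

```text
[0.40516593 0.09672806 0.25647505] [0.40497174 0.09894373 0.237     ] [317.05021968 274.06865737] [317.13351991 255.30599489]
```

>>> {"method": "servo_tool", "body": {"deltas": [[[40,0,2,-20,0],[40,0,2,-36,0],[40,0,2,-36,0]]]}}

```text
time: 10.72
tool_pos: [0.4078, 0.0988, 0.2264]
tool_rot: [-0.001, 0.559, 0.829, -0.001]
contact_force: [-0.2, 0.2, 0.4]
gripper_width: 0.466
```

```bash
python3 - <<'E'
import cv2,numpy as np
from plant import *
print(state()["tool_pos"],state()["contact_force"])
f=grab_frame("wrist")[185:345,240:400,::-1]
f=cv2.LUT(f,np.array([255*(min(i,150)/150)**.5 for i in range(256)]).astype(np.uint8))
cv2.imwrite("pics/w9.png",cv2.resize(f,None,fx=3.7,fy=3.7,interpolation=cv2.INTER_CUBIC))
E
```

```text
[0.40778792 0.09876395 0.22644309] [-0.23210299  0.23783417  0.44876069]
```

View pics/w9.png

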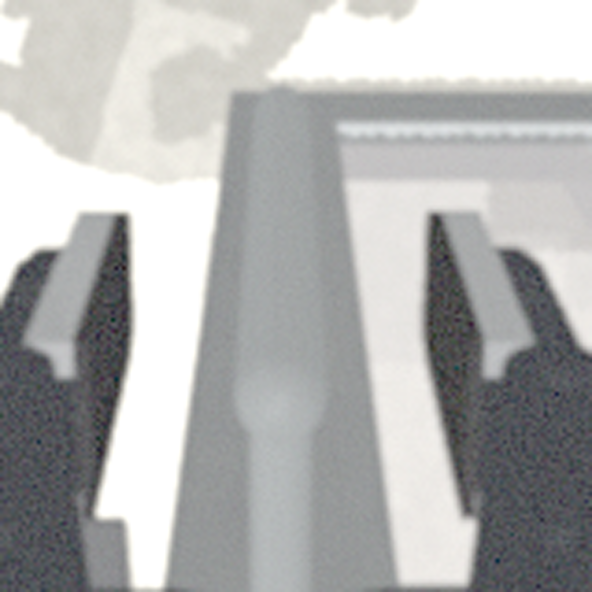

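>>> {"method": "servo_tool", "body": {"deltas": [[[20,0,0,0,0],[5,0,0,0,0],[5,0,0,0,0],[5,0,0,0,0]]]}}

```text
time: 11.28
tool_pos: [0.4081, 0.0987, 0.2291]
tool_rot: [-0.0, 0.559, 0.829, -0.0]
contact_force: [-5.0, -1.7, 4.4]
gripper_width: 0.106
```

```bash
python3 - <<'E'
import numpy as np
h=np.array([.6467,.1329]);v=np.array([.4081,.0987])-h;R=np.hypot(*v);a0=np.arctan2(v[1],v[0]);print(R,a0)
for d in [.05,.13,.22,.31,.40,.5,.6,.7,.8,.9,.95,1.0,1.03,1.06,1.09,1.12,1.15,1.18,1.2]:
    p=h+R*np.array([np.cos(a0+d),np.sin(a0+d)]);print(d,round(1.19-d,2),np.round((p-h-v)*1000,1),round(d/np.radians(6),2))
E
```

```text
0.24103858612263726 -2.9992262256335698
0.05 1.14 [  2.  -11.9] 0.48
0.13 1.06 [  6.4 -30.6] 1.24
0.22 0.97 [ 13.2 -51.2] 2.1
0.31 0.88 [ 21.8 -71.2] 2.96
0.4 0.79 [ 32.2 -90.2] 3.82
0.5 0.69 [  45.6 -110.2] 4.77
0.6 0.59 [  61.  -128.8] 5.73
0.7 0.49 [  78.1 -145.7] 6.68
0.8 0.39 [  96.9 -160.8] 7.64
0.9 0.29 [ 117.1 -174. ] 8.59
0.95 0.24 [ 127.6 -179.8] 9.07
1.0 0.19 [ 138.5 -185.1] 9.55
1.03 0.16 [ 145.1 -188. ] 9.84
1.06 0.13 [ 151.8 -190.7] 10.12
1.09 0.1 [ 158.6 -193.2] 10.41
1.12 0.07 [ 165.4 -195.5] 10.7
1.15 0.04 [ 172.4 -197.6] 10.98
1.18 0.01 [ 179.3 -199.4] 11.27
1.2 -0.01 [ 184.  -200.6] 11.46
```

>>> {"method": "servo_tool", "body": {"deltas": [[[5,0.4,-4,0,0.15],[5,2,-12,0,0.48],[5,4,-21,0,0.86],[5,6.4,-30.6,0,1.24]]]}}

```text
time: 11.78
tool_pos: [0.4148, 0.0676, 0.2292]
tool_rot: [0.0, 0.503, 0.864, -0.0]
contact_force: [-4.4, -0.8, 6.0]
gripper_width: 0.104
```

>>> {"method": "servo_tool", "body": {"deltas": [[[5,6.8,-20.6,0,0.86],[5,15.4,-40.6,0,1.72],[5,25.8,-59.6,0,2.58],[5,39.2,-79.6,0,3.53],[5,54.6,-98.2,0,4.49]]]}}

```text
time: 12.4
tool_pos: [0.4706, -0.0311, 0.2292]
tool_rot: [0.002, 0.287, 0.958, 0.0]
contact_force: [1.5, 3.2, 3.6]
gripper_width: 0.107
```

>>> {"method": "servo_tool", "body": {"deltas": [[[5,8.3,-8.6,0,0.48],[5,17.1,-16.9,0,0.95],[5,26.3,-24.7,0,1.43],[5,35.9,-32,0,1.91],[5,45.9,-38.8,0,2.39]]]}}

```text
time: 13.02
tool_pos: [0.5166, -0.0694, 0.2292]
tool_rot: [0.002, 0.166, 0.986, 0.0]
contact_force: [0.8, 1.8, 4.4]
gripper_width: 0.103
```

>>> {"method": "servo_tool", "body": {"deltas": [[[5,7,-4.5,0,0.33],[5,14,-8.5,0,0.65],[5,20.7,-12.2,0,0.95],[5,27,-15.4,0,1.24],[5,31.6,-17.5,0,1.43]]]}}

```text
time: 13.65
tool_pos: [0.548, -0.0863, 0.2291]
tool_rot: [0.001, 0.092, 0.996, 0.0]
contact_force: [-0.3, 3.2, 5.6]
gripper_width: 0.105
```

>>> {"method": "servo_tool", "body": {"deltas": [[[5,4,-1.8,0,0.18],[5,8,-3.5,0,0.35],[5,12,-5.1,0,0.52],[5,15.5,-6.5,0,0.67]]]}}

```text
time: 14.15
tool_pos: [0.5635, -0.0926, 0.2292]
tool_rot: [0.001, 0.057, 0.998, 0.0]
contact_force: [0.1, 4.2, 6.1]
gripper_width: 0.104
```

>>> {"method": "servo_tool", "body": {"deltas": [[[5,1.3,-0.4,0,0.06],[5,2.6,-0.8,0,0.11],[5,3.9,-1.2,0,0.16]]]}}

```text
time: 14.52
tool_pos: [0.5671, -0.0939, 0.2292]
tool_rot: [0.001, 0.049, 0.999, 0.0]
contact_force: [0.5, 2.1, 6.6]
gripper_width: 0.103
```

>>> {"method": "servo_tool", "body": {"deltas": [[[5,1.3,-0.4,0,0.06],[5,2.6,-0.8,0,0.11],[5,3.9,-1.2,0,0.16]]]}}

```text
time: 14.9
tool_pos: [0.5709, -0.0952, 0.2292]
tool_rot: [0.001, 0.04, 0.999, 0.0]
contact_force: [-1.2, 2.4, 6.1]
gripper_width: 0.108
```

>>> {"method": "servo_tool", "body": {"deltas": [[[5,1,-0.3,0,0.04],[5,2,-0.6,0,0.08]]]}}

```text
time: 15.15
tool_pos: [0.5728, -0.0958, 0.2292]
tool_rot: [0.001, 0.036, 0.999, -0.0]
contact_force: [-1.9, 0.8, 6.8]
gripper_width: 0.103
```

>>> {"method": "servo_tool", "body": {"deltas": [[[5,1,-0.3,0,0.04],[5,2,-0.6,0,0.08]]]}}

```text
time: 15.4
tool_pos: [0.5736, -0.0961, 0.2291]
tool_rot: [-0.001, 0.032, 0.999, 0.0]
contact_force: [-7.9, 3.1, 9.9]
gripper_width: 0.101
```

>>> {"method": "servo_tool", "body": {"deltas": [[[5,1,-0.3,0,0.04],[5,2,-0.6,0,0.08]]]}}

```text
time: 15.65
tool_pos: [0.5743, -0.0963, 0.2292]
tool_rot: [-0.003, 0.028, 1.0, 0.001]
contact_force: [-14.7, 4.6, 12.6]
gripper_width: 0.106
```

>>> {"method": "servo_tool", "body": {"deltas": [[[5,0.5,-0.1,0,0.02],[5,1,-0.2,0,0.04],[5,1,-0.2,0,0.04]]]}}

```text
time: 16.02
tool_pos: [0.5745, -0.0963, 0.2291]
tool_rot: [-0.004, 0.026, 1.0, 0.001]
contact_force: [-14.1, 3.9, 13.1]
gripper_width: 0.103
```

>>> {"method": "servo_tool", "body": {"deltas": [[[5,0.5,-0.1,0,0.02],[5,1,-0.2,0,0.04],[5,1,-0.2,0,0.04]]]}}

```text
time: 16.4
tool_pos: [0.5754, -0.0966, 0.2291]
tool_rot: [-0.004, 0.023, 1.0, 0.001]
contact_force: [-15.2, 3.7, 13.5]
gripper_width: 0.103
```

```bash
python3 - <<'E'
from h import *
s=state();print(s["tool_pos"],s["contact_force"],s["ft_torque"])
crop("side","d_side",245,140,405,260,5)
f=grab_frame("wrist");cv2.imwrite("pics/d_wrist.png",f[:,:,::-1])
E
```

```text
[ 0.57542589 -0.09662772  0.22913551] [-15.15099473   3.70812958  13.49407295] [ 0.69280437  2.31681641 -0.07131488]
```

View pics/d_side.png

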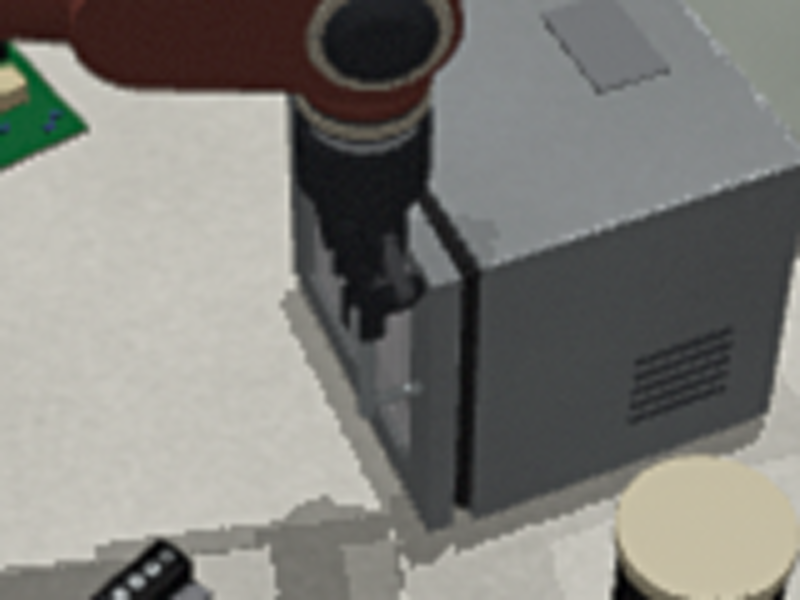

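View pics/d_wrist.png

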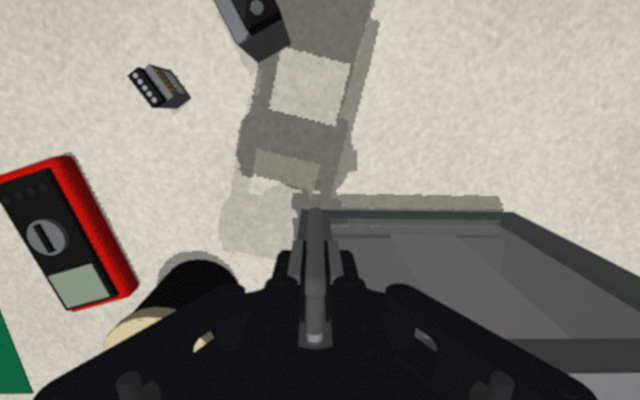

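>>> {"method": "servo_tool", "body": {"deltas": [[[5,0.5,-0.1,0,0.02],[5,1,-0.2,0,0.04],[5,1,-0.2,0,0.04]]]}}

```text
time: 16.88
tool_pos: [0.5789, -0.0976, 0.2292]
tool_rot: [-0.0, 0.021, 1.0, -0.0]
contact_force: [-4.0, 0.6, 7.3]
gripper_width: 0.104
```

>>> {"method": "servo_tool", "body": {"deltas": [[[5,0.5,-0.1,0,0.02],[5,1,-0.2,0,0.04],[5,1,-0.2,0,0.04]]]}}

```text
time: 17.25
tool_pos: [0.5801, -0.098, 0.2292]
tool_rot: [-0.0, 0.019, 1.0, -0.0]
contact_force: [-3.8, 1.4, 6.9]
gripper_width: 0.106
```

>>> {"method": "servo_tool", "body": {"deltas": [[[5,0.5,-0.1,0,0.02],[5,1,-0.2,0,0.04],[5,1,-0.2,0,0.04]]]}}

```text
time: 17.62
tool_pos: [0.5812, -0.0983, 0.2292]
tool_rot: [-0.0, 0.017, 1.0, -0.0]
contact_force: [-4.1, -0.5, 6.6]
gripper_width: 0.104
```

>>> {"method": "servo_tool", "body": {"deltas": [[[5,0.5,-0.1,0,0.02],[5,1,-0.2,0,0.04],[5,1,-0.2,0,0.04]]]}}

```text
time: 18.0
tool_pos: [0.5813, -0.0983, 0.2292]
tool_rot: [-0.001, 0.015, 1.0, -0.0]
contact_force: [-6.9, 1.0, 9.5]
gripper_width: 0.107
```

>>> {"method": "servo_tool", "body": {"deltas": [[[20,-0.8,0,0,0],[35,-0.8,0,0,0],[40,-0.8,0,0,0],[40,-0.8,0,0,0]]]}}

```text
time: 18.5
tool_pos: [0.5813, -0.0982, 0.2276]
tool_rot: [-0.0, 0.016, 1.0, 0.0]
contact_force: [-0.6, -0.1, 0.5]
gripper_width: 0.471
```

>>> {"method": "servo_tool", "body": {"deltas": [[[40,0,0,15,0],[40,0,0,35,0],[40,0,0,55,0],[40,0,0,60,0],[40,0,0,60,0]]]}}

```text
time: 19.12
tool_pos: [0.5816, -0.0983, 0.2888]
tool_rot: [0.001, 0.016, 1.0, -0.0]
contact_force: [-0.4, -0.1, -0.3]
gripper_width: 0.47
```

```bash
python3 - <<'E'
from h import *
s=state();print(s["time"],s["tool_pos"],s["contact_force"])
crop("side","e_side",245,140,405,260,5)
c=calibration("wrist");np.save("w10.npy",c["world_from_camera"]);f=grab_frame("wrist");cv2.imwrite("pics/w10.png",f[:,:,::-1])
E
```

```text
19.125 [ 0.58159271 -0.09825331  0.28878785] [-0.37523438 -0.12423789 -0.32970796]
```

View pics/e_side.png

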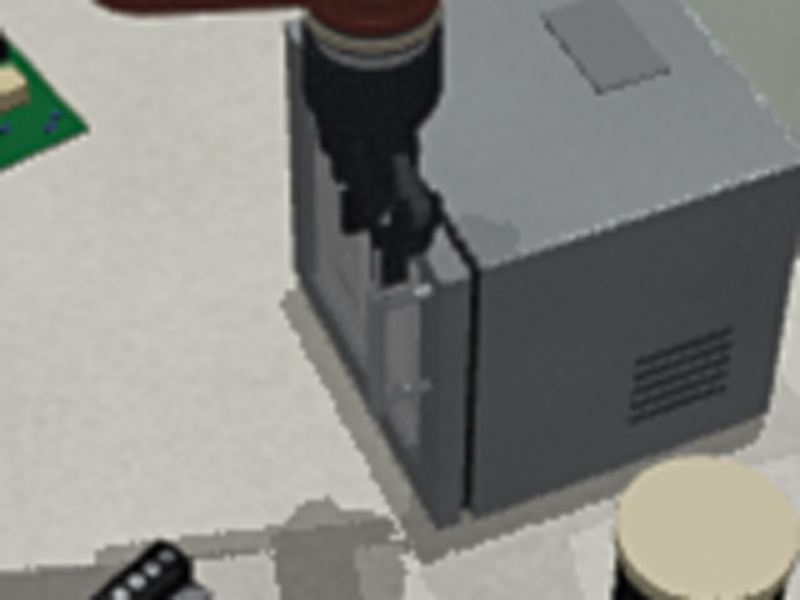

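View pics/w10.png

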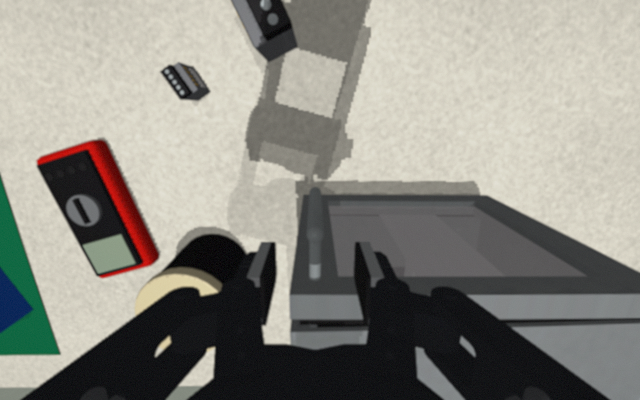

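>>> {"method": "servo_tool", "body": {"deltas": [[[40,0,0,0,0],[40,0,0,0,0],[40,0,0,0,0],[40,0,0,0,0],[40,0,0,0,0]]]}}

```text
time: 19.85
tool_pos: [0.5814, -0.0982, 0.2879]
tool_rot: [0.0, 0.016, 1.0, -0.0]
contact_force: [0.8, 0.8, 0.3]
gripper_width: 0.467
```

>>> {"method": "servo_tool", "body": {"deltas": [[[40,0,0,0,0],[40,0,0,0,0],[40,0,0,0,0],[40,0,0,0,0],[40,0,0,0,0]]]}}

```text
time: 20.48
tool_pos: [0.5814, -0.0982, 0.2879]
tool_rot: [0.0, 0.016, 1.0, -0.0]
contact_force: [0.3, 0.6, 0.2]
gripper_width: 0.465
```

>>> {"method": "servo_tool", "body": {"deltas": [[[40,0,0,0,0],[40,0,0,0,0],[40,0,0,0,0],[40,0,0,0,0],[40,0,0,0,0]]]}}

```text
time: 21.1
tool_pos: [0.5814, -0.0982, 0.2879]
tool_rot: [-0.0, 0.016, 1.0, 0.0]
contact_force: [-0.7, -0.6, -0.1]
gripper_width: 0.467
```

>>> {"method": "servo_tool", "body": {"deltas": [[[40,0,0,0,0],[40,0,0,0,0],[40,0,0,0,0],[40,0,0,0,0],[40,0,0,0,0]]]}}

```text
time: 21.72
tool_pos: [0.5814, -0.0982, 0.2879]
tool_rot: [-0.0, 0.016, 1.0, 0.0]
contact_force: [0.1, -0.1, 0.2]
gripper_width: 0.466
```

```bash
python3 - <<'E'
from h import *
s=state();print(s["time"],s["tool_pos"],s["contact_force"])
a=cv2.imread("pics/e_side.png");crop("side","f_side",245,140,405,260,5)
b=cv2.imread("pics/f_side.png");print(cv2.absdiff(a,b).mean(), cv2.absdiff(a,b)[270:520,300:480].max())
f=grab_frame("wrist")[:,:,::-1];g=cv2.imread("pics/w10.png")
cv2.imwrite("pics/w11.png",np.vstack([cv2.resize(x[180:345,270:400],None,fx=2,fy=1.8) for x in(g,f)]))
E
```

```text
21.725 [ 0.58136392 -0.09817499  0.28792066] [ 0.11389541 -0.13515827  0.17236853]
0.8672777777777778 28
```

View pics/w11.png

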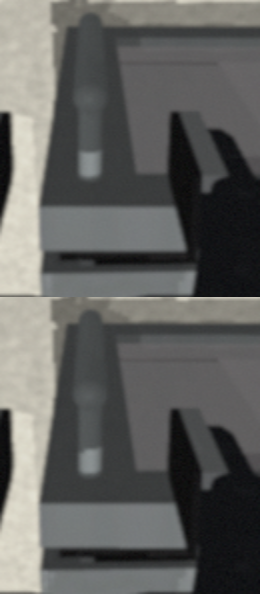

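The door stayed put through more than 3 s of hands-off. I'll regrip the handle and pull it open.

>>> {"method": "servo_tool", "body": {"deltas": [[[40,0,0,-30,0],[40,0,0,-55,0],[40,0,0,-60,0],[5,0,0,-60,0],[5,0,0,-60,0]]]}}

```text
time: 22.45
tool_pos: [0.582, -0.0983, 0.2296]
tool_rot: [0.001, 0.016, 1.0, -0.0]
contact_force: [0.4, 0.2, -0.4]
gripper_width: 0.103
```

>>> {"method": "servo_tool", "body": {"deltas": [[[5,0,0,0,0],[5,0,0,0,0],[5,-1,0.2,0,-0.04],[5,-2,0.5,0,-0.08]]]}}

```text
time: 22.95
tool_pos: [0.5818, -0.0983, 0.2296]
tool_rot: [0.004, 0.02, 1.0, -0.001]
contact_force: [10.1, -1.5, 0.9]
gripper_width: 0.104
```

The catch resists with 10 N, which confirms the door was latched.

>>> {"method": "servo_tool", "body": {"deltas": [[[5,-0.8,0.2,0,-0.03],[5,-1.6,0.4,0,-0.06],[5,-2.4,0.6,0,-0.1]]]}}

```text
time: 23.32
tool_pos: [0.5796, -0.0976, 0.2295]
tool_rot: [0.004, 0.025, 1.0, -0.001]
contact_force: [8.4, 0.6, 1.8]
gripper_width: 0.103
```

>>> {"method": "servo_tool", "body": {"deltas": [[[5,-1,0.3,0,-0.04],[5,-2,0.6,0,-0.08],[5,-3,0.9,0,-0.12]]]}}

```text
time: 23.7
tool_pos: [0.5741, -0.096, 0.2295]
tool_rot: [0.0, 0.032, 1.0, 0.0]
contact_force: [-1.1, 1.9, 7.3]
gripper_width: 0.102
```

>>> {"method": "servo_tool", "body": {"deltas": [[[5,-1.5,0.4,0,-0.06],[5,-3,0.9,0,-0.12],[5,-4.5,1.3,0,-0.19],[5,-6,1.8,0,-0.25]]]}}

```text
time: 24.2
tool_pos: [0.5685, -0.0941, 0.2295]
tool_rot: [0.001, 0.044, 0.999, 0.0]
contact_force: [0.5, 1.3, 7.3]
gripper_width: 0.104
```

```bash
python3 - <<'E'
import numpy as np
h=np.array([.6467,.1329])
p0=np.array([.5685,-.0941]);v=p0-h;R=.2406;a0=np.arctan2(v[1],v[0]);th0=-a0-np.pi+1.340-.008;th0=th0%(2*np.pi);print(np.hypot(*v),a0,th0)
ths=np.concatenate([[th0,.12,.16,.21,.27,.34],np.arange(.42,1.5,.08),[1.5,1.54,1.57]])
P=[h+R*np.array([np.cos(a0-(t-th0)),np.sin(a0-(t-th0))]) for t in ths];P[0]=p0
for k in range(0,len(ths)-1,5):
    for j in range(k+1,min(k+6,len(ths))): print(round(ths[j],2),np.round((P[j]-P[k])*1000,1),round(-(ths[j]-ths[k])/np.radians(6),2),np.round(P[j],4))
    print()
E
```

```text
0.24009214897617956 -1.902557084231256 0.09296443064146298
0.12 [-6.3  1.7] -0.26 [ 0.5622 -0.0924]
0.16 [-15.2   5.3] -0.64 [ 0.5533 -0.0888]
0.21 [-26.2  10.2] -1.12 [ 0.5423 -0.0839]
0.27 [-39.   16.9] -1.69 [ 0.5295 -0.0772]
0.34 [-53.4  25.6] -2.36 [ 0.5151 -0.0685]

0.42 [-15.7  11.2] -0.76 [ 0.4994 -0.0573]
0.5 [-30.4  23.5] -1.53 [ 0.4847 -0.045 ]
0.58 [-44.1  37.1] -2.29 [ 0.471  -0.0315]
0.66 [-56.7  51.6] -3.06 [ 0.4584 -0.0169]
0.74 [-68.   67.2] -3.82 [ 0.447  -0.0014]

0.82 [-10.1  16.4] -0.76 [0.437 0.015]
0.9 [-18.8  33.5] -1.53 [0.4282 0.0322]
0.98 [-26.2  51.3] -2.29 [0.4209 0.0499]
1.06 [-32.1  69.6] -3.06 [0.4149 0.0683]
1.14 [-36.5  88.3] -3.82 [0.4105 0.087 ]

1.22 [-2.9 19. ] -0.76 [0.4076 0.106 ]
1.3 [-4.3 38.2] -1.53 [0.4062 0.1252]
1.38 [-4.1 57.5] -2.29 [0.4064 0.1444]
1.46 [-2.5 76.6] -3.06 [0.4081 0.1636]
1.5 [-1.  86.1] -3.44 [0.4095 0.1731]

1.54 [1.8 9.5] -0.38 [0.4113 0.1826]
1.57 [ 3.4 16.5] -0.67 [0.4129 0.1896]
```

>>> {"method": "servo_tool", "body": {"deltas": [[[5,-6.3,1.7,0,-0.26],[5,-15.2,5.3,0,-0.64],[5,-26.2,10.2,0,-1.12],[5,-39,16.9,0,-1.69],[5,-53.4,25.6,0,-2.36]]]}}

```text
time: 24.82
tool_pos: [0.5152, -0.0682, 0.2295]
tool_rot: [0.002, 0.168, 0.986, 0.001]
contact_force: [1.8, 3.8, 7.6]
gripper_width: 0.104
```

>>> {"method": "servo_tool", "body": {"deltas": [[[5,-15.7,11.2,0,-0.76],[5,-30.4,23.5,0,-1.53],[5,-44.1,37.1,0,-2.29],[5,-56.7,51.6,0,-3.06],[5,-68,67.2,0,-3.82]]]}}

```text
time: 25.45
tool_pos: [0.447, -0.0012, 0.2295]
tool_rot: [0.002, 0.361, 0.933, 0.0]
contact_force: [3.2, 1.5, 6.6]
gripper_width: 0.102
```

>>> {"method": "servo_tool", "body": {"deltas": [[[5,-10.1,16.4,0,-0.76],[5,-18.8,33.5,0,-1.53],[5,-26.2,51.3,0,-2.29],[5,-32.1,69.6,0,-3.06],[5,-36.5,88.3,0,-3.82]]]}}

```text
time: 26.08
tool_pos: [0.4103, 0.0869, 0.2295]
tool_rot: [0.001, 0.539, 0.842, 0.0]
contact_force: [2.0, 0.2, 6.5]
gripper_width: 0.104
```

>>> {"method": "servo_tool", "body": {"deltas": [[[5,-2.9,19,0,-0.76],[5,-4.3,38.2,0,-1.53],[5,-4.1,57.5,0,-2.29],[5,-2.5,76.6,0,-3.06],[5,-1,86.1,0,-3.44]]]}}

```text
time: 26.7
tool_pos: [0.4091, 0.1736, 0.2295]
tool_rot: [0.0, 0.681, 0.733, 0.0]
contact_force: [-2.5, -0.1, 8.8]
gripper_width: 0.102
```

>>> {"method": "servo_tool", "body": {"deltas": [[[5,0.9,5,0,-0.2],[5,1.8,9.5,0,-0.38],[5,3.4,16.5,0,-0.67],[5,3.4,16.5,0,-0.67]]]}}

```text
time: 27.2
tool_pos: [0.4124, 0.1899, 0.2295]
tool_rot: [-0.0, 0.705, 0.709, 0.0]
contact_force: [-2.6, 1.4, 8.0]
gripper_width: 0.105
```

Now I'll release the handle, rise clear and check.

>>> {"method": "servo_tool", "body": {"deltas": [[[20,0,0,0,0],[40,0,0,0,0],[40,0,0,0,0],[40,0,0,0,0]]]}}

```text
time: 27.7
tool_pos: [0.4123, 0.1892, 0.2275]
tool_rot: [-0.0, 0.706, 0.709, -0.0]
contact_force: [-0.3, -0.5, -0.3]
gripper_width: 0.468
```

>>> {"method": "servo_tool", "body": {"deltas": [[[40,0,0,20,0],[40,0,0,50,0],[40,0,20,90,0],[40,-10,60,120,0],[40,-20,90,120,0]]]}}

```text
time: 28.32
tool_pos: [0.3934, 0.281, 0.3536]
tool_rot: [0.001, 0.706, 0.709, 0.004]
contact_force: [1.9, -0.4, -0.6]
gripper_width: 0.469
```

```bash
python3 - <<'E'
from h import *
s=state();print(s["time"],s["tool_pos"],s["contact_force"])
crop("side","z_side",235,110,395,230,5)
crop("scene","z_scene",205,105,465,300,3)
f=grab_frame("side");cv2.imwrite("pics/z_full.png",f[:,:,::-1])
E
```

```text
28.325 [0.39342073 0.28100124 0.35364433] [ 1.92988155 -0.42121729 -0.57482728]
```

View pics/z_side.png

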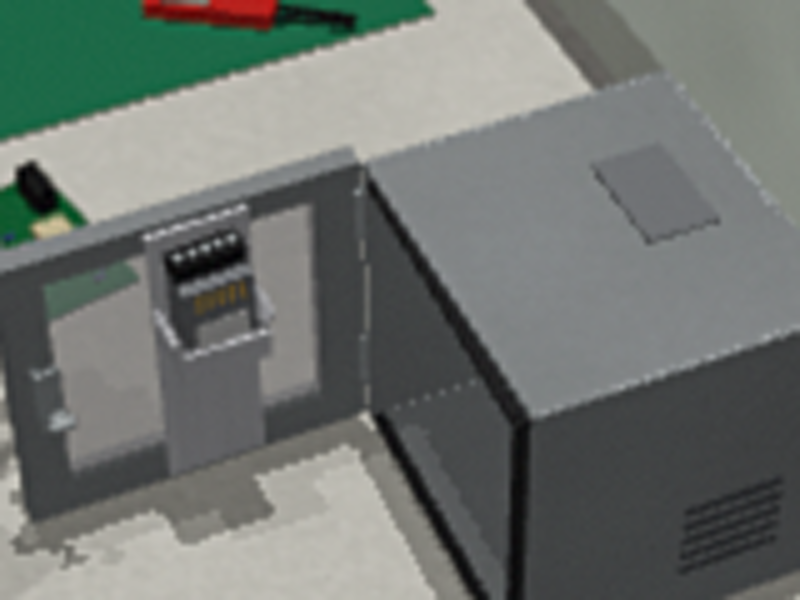

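View pics/z_scene.png

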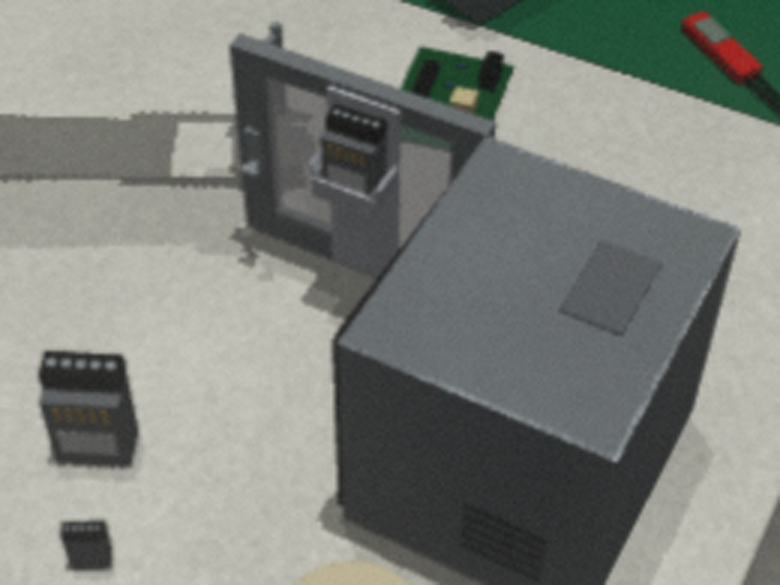

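View pics/z_full.png

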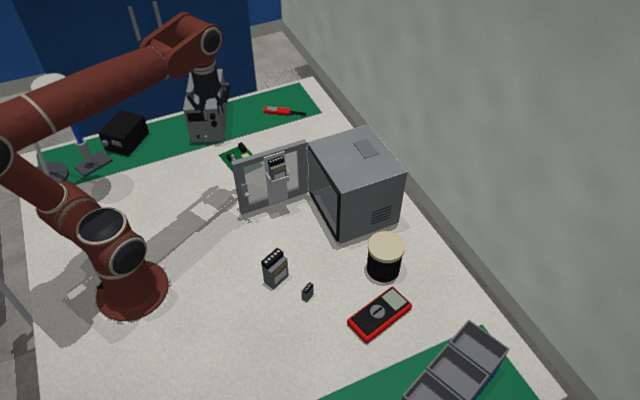

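The module sits upright in the carrier with its contacts facing out. The door stands square to the box, and the board, canister and meter are where they were. I'll let the arm settle and hand the job in.

>>> {"method": "servo_tool", "body": {"deltas": [[[40,0,0,0,0],[40,0,0,0,0],[40,0,0,0,0]]]}}

```text
time: 28.85
tool_pos: [0.3927, 0.2787, 0.3478]
tool_rot: [-0.0, 0.706, 0.708, -0.0]
contact_force: [0.3, 0.2, -0.8]
gripper_width: 0.473
```

```bash
python3 -c "
from plant import *
print(state()['time'],job_done())"
```

```text
the job is handed in; nothing more can be done
28.85 None
```

The contact test is done and handed in at about 29 s of the 72 s allowed.

- **Module:** The mid-sized block fitted at 0.97 of the stated size; the big one fitted at 1.35, and the smallest I judged a look-alike by eye. I set it upright in the carrier, contacts away from the door, with almost no contact force.
- **Closing:** I held the handle and pushed in steps of about 1 mm. The x force rose to about 15 N, then the door jumped about 3.5 mm and came to rest on the stop, the x force reading about 7 N when I let go. By my estimate the hinge then read about 0.04 rad.
- **Hands off:** I let go for more than 3 s, and before-and-after pictures show the door did not move.
- **Opening:** The catch held against about 10 N before it let go, so it had latched. I swung the door to about 1.57 rad and let go.

The last pictures show the module still upright in the carrier with its contacts facing out and the door square to the box. The meter, board and canister look unmoved, and the arm was clear of everything with the force reading near zero. No check failed. My two estimates of how the module sat in the grip differed by about 2 mm; I used a value in between, and it went in freely.

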